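# Click the index table home and load a tuning peg

## Robot

A 6-joint arm with a two-finger parallel gripper is mounted at the origin on the work surface. World frame = base frame: x ahead of the robot, y to its left, z up, the work surface at z = 0. Lengths are in m, angles in rad, forces in N, time in s.
With the tool pointing down it reaches from about 0.35 to 0.925 m from the base axis. Payload 6.4 kg.
Tool frame: the origin (TCP) lies on the centre line of the jaws, within the pads' length; the fingertips stand 22 mm ahead of it and the grasp point (between the pads) lies 3 mm ahead of it; z points along the fingers, y is the direction in which the jaws open and shut (so a half turn about z gives the same grasp; the last joint's range is limited). The gripper opens to 85 mm and grips with 20 to 120 N. Pads are 22 mm wide; open, the fingers measure 114 mm over their backs; the gripper's body (76 mm by 85 mm) begins 54 mm behind the grasp point. The pads swing forward as they close: fully open they stand 13 mm farther back than shut.
Start: joints at [1.064, 0.245, 1.558, -0, 1.339, -0.174], TCP at [0.212, 0.614, 0.227] pointing down, gripper open.
Joint ranges: [-3.13, 3.13], [-1.02, 2.26], [0.13, 2.54], [-0.95, 4.09], [0.21, 2.88], [-2.74, 2.74]. Speed limits (rad/s): [2.57, 2.57, 3.14, 3.14, 3.14, 3.14].

## Interface

Orientations are given as a unit quaternion [x, y, z, w].
In Python, from cell import arm gives the robot as it stands. The module is installed in compiled form; this text tells all that it offers.
- The arm moves only by the tool drive_tool, never from a script. Its argument "steps" is a list that holds one entry, the list of rows, each a list of 7 numbers: the shift along the tool's x, y, z in cm, then the turn, a rotation vector about the tool's x, y, z in rad, then the closure, from 0 (fully open) to 1 (shut). A call has 1 to 5 rows; each row is the pose to reach, as a shift and turn from the pose measured when the call began, along the tool's axes at that moment; what a row does not reach only later rows make up. A row lasts 1/8 s, in which the tool goes at most 62.5 mm and 10.7 degrees, less where a joint would pass 70% of its speed; a pose out of reach is approached as far as the arm can. A call with a gripper value outside its range is refused whole. The fingers move at their own pace and stop on an object; the grip force is fixed at half the most. Time passes only in rows, so rows that repeat a pose let the fingers close. It gives the time, the measured TCP pose, the force and the opening at its end, in the units of the state.
- arm.observe(): the state, without advancing time (a new reading comes with each control period).
- arm.snapshot(name): name is "scene" or "top" or "wrist"; returns a dict with "image" (400x640x3 uint8, blue, green, red), "intrinsics" (3x3 intrinsics, pixels), "D" ([k1, k2, p1, p2, k3] as OpenCV has them; the pictures are not rectified), "view" (4x4, takes a point from world to camera coordinates). Camera axes: x right, y down, z forward; pixel columns grow to the right and rows downward; lengths in m; the calibration is good to about 2 mm. A picture is of the moment at which its call begins. There is no depth.
- arm.close_job(): hands the job in, once; it reports no verdict.
The state is a dict: "t": time; "joint_positions": joint angles; "qvel": joint speeds; "joint_efforts": joint torques, N m; "tool_pos": TCP position; "tcp_rot": TCP orientation; "ft_force": force on the tool from outside, world axes, zero at the start; "ft_torque": the same for the moment, N m; "opening": finger opening in m.
Only numpy, scipy, OpenCV 4.12 (cv2) and the standard library are available. Lean on these libraries where they do the work, as an engineer would, in place of code of your own. Each camera call takes 0.05 s, during which the arm holds its last target.

## Task

The small index table on the cart has been left between two of its click stops. Push it round gently, a short way anticlockwise seen from above, until it clicks into its next stop and is held there with the pocket at the brass mark's side; then stand the thick ebony peg upright and fully home in the pocket and let go, with the table still held in its click. Do not force the table and leave the other things on the cart as they are.

Things in the scene. Friction and masses are not known exactly. Their poses are not given: they have to be found in the camera images.
- base: fixed dark steel base plate of the index table, a disc 300 mm across and 8 mm thick lying on the cart. Origin on the table's turning axis, on the cart top; z up. A small brass mark on the plate's rim lies on its own -x side (roughly towards the robot).
- rotor: round aluminium index table turning about the vertical through this origin (same as the base's, at the cart top). Disc 176 mm across, notched rim 191 mm, flat top at z = 40 mm. Six click notches 60 degrees apart. With its x axis along the base's x axis the pocket is exactly at the brass mark; it starts 20 to 40 degrees clockwise of that. Posts 70 mm and pocket 65 mm from the axis.
- latch (a joint): spring-loaded brass click plunger on the far side of the rim, in m: about 0.003 riding on the rim between stops, 0 to 0.0005 when dropped into a notch (clicked). Its bracket was clamped by eye: the stop lies up to 0.2 rad either side of where pocket and brass mark line up, not known beforehand. Within about 4 degrees of the stop the click pulls the table in by itself.
- pocket (a point): centre of the pocket's flat floor, z = 40 mm. The pocket is a dark steel collar on the rotor, bore 33 mm, outer diameter 43 mm, 22 mm deep, open at the top (z = 62 mm).
- peg: the thick ebony peg, a plain black round rod 30 mm across and 80 mm long, 65 g, standing on end on the cart. Origin at the centre of its underside, z along its axis.
- slim_peg: bystander: a slimmer ebony peg 18 mm across and 60 mm high, standing on end. Origin at the centre of its underside.
- pitch_pipe: bystander: flat round chrome pitch pipe, 72 mm across, 15 mm thick, with a mouthpiece out to 48 mm on its +x side. Origin under its centre.
- caliper: bystander: flat brass caliper, 150 mm beam along x, two jaws reaching 58 mm to its -y side at its -x end, up to 8 mm thick. Origin under the beam's middle.
- dish: bystander: white porcelain dish, 100 mm across, 25 mm high. Origin under its centre.
- post0 (a point): top (z = 80 mm) of one of three upright steel push posts, 14 mm thick and 40 mm high, 70 mm from the axis, in the rotor's own +x direction; the other two stand at 120 and 240 degrees. Turning freely drags about 1 to 3 N at a post; pushing the table on out of a stop takes about 7 to 12 N there. Over 20 N anywhere on the table is forcing it.
Not all that is in view belongs to the job. Leave any turquoise look-alike of the peg alone.

How it is judged:
On the way:
1. the index table is clicked into the stop that has the pocket at the brass mark's side, the peg not yet in it (value of joint latch below 0.0008 m and x of pocket in the frame of base below -0.058 m and horizontal distance between peg and pocket above 0.03 m), for 0.3 s.
At the end, for the whole second after the job is handed in: The click plunger is fully down in a notch (within 0.8 mm) with the pocket within about 25 degrees of the brass mark's side; the thick peg stands in the pocket, its foot within 3 mm of the floor and 4 mm of the centre, upright within 6 degrees; table and peg are at rest and the gripper is clear (value of joint latch below 0.0008 m and x of pocket in the frame of base below -0.058 m and horizontal distance between peg and pocket below 0.004 m and z of peg in the frame of pocket below 0.003 m and angle between peg's own z axis and vertical below 0.1 rad and linear speed of peg below 0.02 m/s and angular speed of rotor below 0.05 rad/s); the robot touches nothing.
It fails at once if the index table is forced: over 20 N between the arm or the peg and the table (contact force between any of the arm, the fingers, peg and rotor above 20 N).
It fails at once if a bystander is shifted by more than 20 mm (distance of any of slim_peg, pitch_pipe, caliper, dish from where it was at the start of the episode above 0.02 m).
It fails at once if a bystander is tipped over (angle between any of slim_peg, dish's own z axis and vertical above 0.5 rad).
It also fails if it takes over 67 s, if anything falls off the work surface, if the arm or the gripper's body presses on something with over 40 N, if the wrist force passes 120 N, or if a joint passes its speed limit or range.

## Working session

There is one attempt and no reset: what is moved stays moved. The work goes in short steps, Python scripts to look and compute and a tool call to move; the robot and the scene stay as the last step left them, time stands still between calls to the robot, and variables do not carry over. Pictures are saved under pics/ and viewed, and the job is handed in when it is done.

Besides the shell and the picture viewer there is one more tool, called as name(argument=value, ...) on one line, values as JSON. drive_tool: Moves the arm, as the interface text tells. Its arguments: {"type":"object","properties":{"steps":{"type":"array","items":{"type":"array","items":{"type":"array","items":{"type":"number"}}}}},"required":["steps"]}

```bash
mkdir -p pics
cat > h.py <<'E'
import numpy as np, cv2
from cell import arm
from scipy.spatial.transform import Rotation as R
def snap(n,f=None):
    s=arm.snapshot(n)
    if f: cv2.imwrite('pics/'+f,s['image'])
    return s
def ray(s,px,z):
    K=np.array(s['intrinsics']);V=np.array(s['view']);D=np.array(s['D'],float)
    p=cv2.undistortPoints(np.array(px,float).reshape(-1,1,2),K,D).reshape(-1,2)
    d=np.c_[p,np.ones(len(p))]@V[:3,:3]
    c=-V[:3,:3].T@V[:3,3]
    return c+d*((z-c[2])/d[:,2])[:,None]
def proj(s,P):
    V=np.array(s['view']);r=cv2.Rodrigues(V[:3,:3])[0]
    return cv2.projectPoints(np.array(P,float).reshape(-1,1,3),r,V[:3,3],np.array(s['intrinsics']),np.array(s['D'],float))[0].reshape(-1,2)
def pose():
    o=arm.observe();return np.array(o['tool_pos']),R.from_quat(o['tcp_rot'])
def togo(p):
    t,r=pose();return np.round(r.inv().apply(np.array(p)-t)*100,2)
E
python3 - <<'E'
from h import *
for n in ['scene','top','wrist']:
    s=snap(n,n+'0.png');V=np.array(s['view']);print(n,-V[:3,:3].T@V[:3,3])
print(arm.observe()); print(pose()[1].as_matrix().round(3))
E
```

```text
scene [ 1.0118364  -0.08171058  0.89632711]
top [0.32526297 0.00707332 1.31072962]
wrist [0.13592849 0.64080158 0.37225472]
{'t': 0.15, 'joint_positions': array([ 1.06388762e+00,  2.45676264e-01,  1.55871822e+00,  9.58927553e-06,
        1.33874982e+00, -1.74100648e-01]), 'qvel': array([ 0.00105673, -0.00292304, -0.00236859, -0.00272236,  0.0014031 ,
       -0.00109634]), 'joint_efforts': array([-1.72345866e-03, -4.29983318e+01, -3.26553512e+01, -2.76475412e-04,
        3.45884451e-03, -3.41148848e-05]), 'tool_pos': array([0.21213043, 0.61394733, 0.2266275 ]), 'tcp_rot': array([ 1.65638172e-01,  9.86186288e-01, -7.29727674e-04, -2.63495464e-04]), 'ft_force': array([-0.21459289,  0.48018464, -0.7915673 ]), 'ft_torque': array([-0.04364667, -0.00860581, -0.03551858]), 'opening': 0.08520535123962965}
[[-0.945  0.327 -0.001]
 [ 0.327  0.945 -0.001]
 [ 0.    -0.002 -1.   ]]
```

View pics/scene0.png

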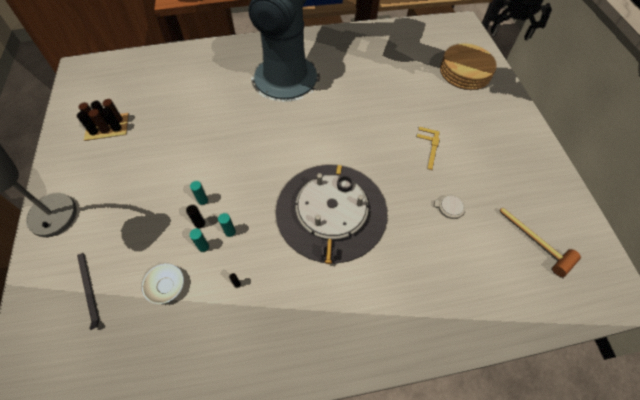

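View pics/top0.png

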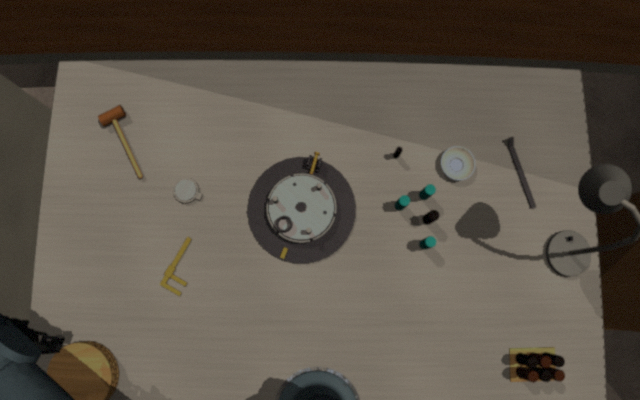

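View pics/wrist0.png

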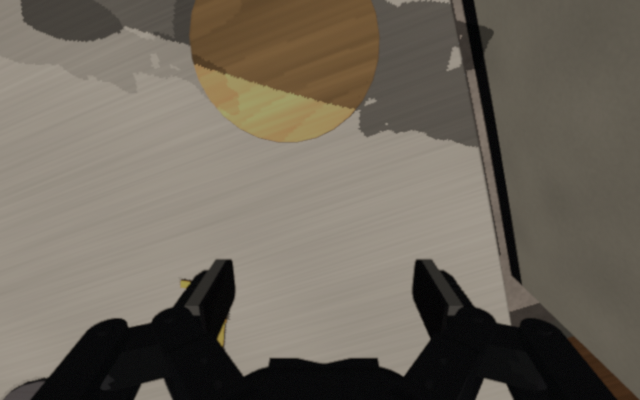

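Thick-peg candidates in the top picture:
- Black rod at (431,216), my choice.
- Slim black peg at (398,152).
- Turquoise look-alikes at (403,202), (428,191) and (428,242).
- Dark rods in the rack at about (540,367).

I'll check the choice in a close crop and measure.

Run:
```python
from h import *
a=snap('top');b=snap('scene')
A=a['image'];B=b['image']
c1=cv2.resize(A[135:265,375:475],None,fx=4,fy=4,interpolation=cv2.INTER_CUBIC)
c2=cv2.resize(B[165:295,175:275],None,fx=4,fy=4,interpolation=cv2.INTER_CUBIC)
cv2.imwrite('pics/crop_peg.png',np.clip(np.hstack([c1,c2]).astype(float)*1.6,0,255).astype(np.uint8))
c1=cv2.resize(A[145:270,240:365],None,fx=3.2,fy=3.2,interpolation=cv2.INTER_CUBIC)
c2=cv2.resize(B[150:275,270:395],None,fx=3.2,fy=3.2,interpolation=cv2.INTER_CUBIC)
cv2.imwrite('pics/crop_tab.png',np.clip(np.hstack([c1,c2]).astype(float)*1.6,0,255).astype(np.uint8))
print(ray(a,[[431,216],[398,152],[403,202],[428,191],[428,242],[301,209],[455,165]],0.0).round(3))
print(ray(a,[[282,225],[283,254],[314,160]],.06).round(3))
# base disc ellipse
hsv=cv2.cvtColor(A,cv2.COLOR_BGR2HSV)
```

```text
[[ 0.523 -0.314  0.   ]
 [ 0.706 -0.224  0.   ]
 [ 0.561 -0.236  0.   ]
 [ 0.594 -0.307  0.   ]
 [ 0.45  -0.304  0.   ]
 [ 0.538  0.049  0.   ]
 [ 0.671 -0.388  0.   ]]
[[0.485 0.096 0.06 ]
 [0.409 0.091 0.06 ]
 [0.662 0.014 0.06 ]]
```

View pics/crop_peg.png

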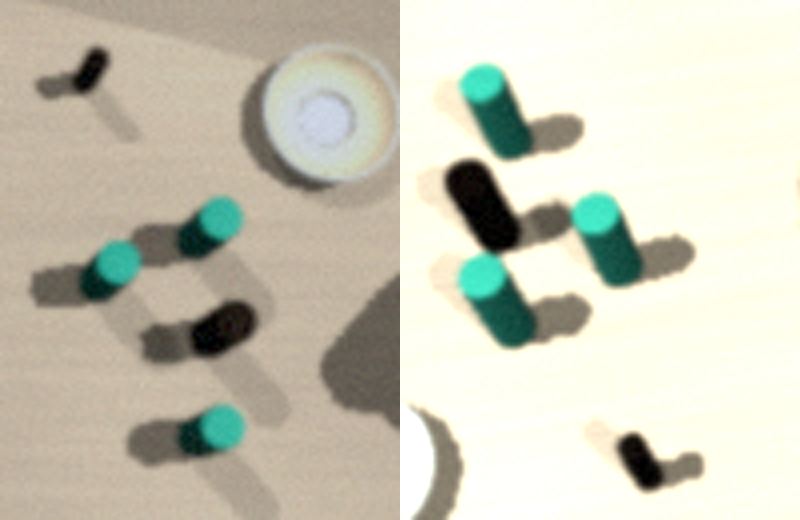

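View pics/crop_tab.png

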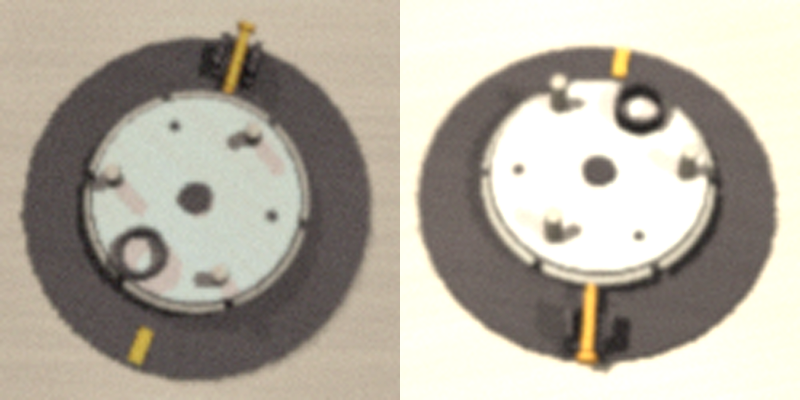

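The crops show the thick black peg at top (431,216), clearly wider than the slim one at (398,152), with three turquoise pegs round it. The pocket collar is at about top (283,224), the mark at (284,253) and the plunger at (314,163). Next I'll measure the positions.

```bash
cat > m.py <<'E'
from h import *
def blob(mask,near,off=(0,0)):
    n,l,st,c=cv2.connectedComponentsWithStats(mask.astype(np.uint8))
    best=min([i for i in range(1,n) if st[i,4]>15],key=lambda i:np.hypot(*(c[i]-near)))
    return c[best],st[best],(l==best)
def base(s,ctr):
    A=s['image'];hsv=cv2.cvtColor(A,cv2.COLOR_BGR2HSV)
    return A,hsv
E
python3 - <<'E'
from m import *
for n,pk,near in [('top',[431,216],[[403,202],[428,191],[428,242]]),('scene',[196,216],[[199,192],[227,225],[200,240]])]:
    s=snap(n);A=s['image'];g=A.max(2);hsv=cv2.cvtColor(A,cv2.COLOR_BGR2HSV)
    x0,y0=pk
    print(n,A[y0-3:y0+20:4,x0].tolist(), A[y0,x0-20].tolist())
    c,st,m=blob(g<30,pk);print('peg',c,st,ray(s,[c],.04).round(4))
    for q in near:
        m=((abs(hsv[...,0].astype(int)-85)<15)&(hsv[...,1]>110))
        c,st,_=blob(m,q);print('turq',c,st,ray(s,[c],.04).round(4))
    sl=[398,152] if n=='top' else [235,281]
    c,st,m=blob(g<30,sl);print('slim',c,st,ray(s,[c],.03).round(4))
    # base
    ctr=[301,209] if n=='top' else [331,212]
    print('base colours',A[ctr[1],ctr[0]-43].tolist(),A[ctr[1],ctr[0]-70].tolist())
    br=((hsv[...,0]>15)&(hsv[...,0]<32)&(hsv[...,1]>130)&(g>60))
    for q,z in ([([283,254],.008),([315,162],.03)] if n=='top' else [([339,170],.008),([330,250],.03)]):
        c,st,_=blob(br,q);print('brass',c,st,ray(s,[c],z).round(4))
E
```

```text
top [[10, 13, 17], [15, 17, 21], [13, 14, 21], [88, 97, 105], [90, 101, 111], [103, 113, 122]] [83, 95, 102]
peg [429.87301587 216.88888889] [423 211  15  13 126] [[ 0.5143 -0.301   0.04  ]]
turq [402.4296875 201.8984375] [396 196  14  14 128] [[ 0.5544 -0.2268  0.04  ]]
turq [427.17164179 191.44029851] [420 185  15  14 134] [[ 0.5844 -0.2954  0.04  ]]
turq [427.80952381 242.25396825] [420 237  16  11 126] [[ 0.4456 -0.2937  0.04  ]]
slim [397.1025641  152.46153846] [394 148   7  10  39] [[ 0.6958 -0.2163  0.03  ]]
base colours [47, 51, 54] [103, 115, 122]
brass [283.54 252.44] [280 247   8  11  50] [[0.4162 0.0934 0.008 ]]
brass [313.61445783 163.09638554] [310 152   9  22  83] [[0.6613 0.0154 0.03  ]]
scene [[3, 2, 6], [0, 1, 0], [3, 2, 5], [4, 4, 8], [116, 137, 51], [125, 145, 43]] [147, 168, 179]
peg [195.43925234 216.29906542] [187 206  18  22 214] [[ 0.5143 -0.3001  0.04  ]]
turq [198.40865385 192.15384615] [190 181  17  23 208] [[ 0.4427 -0.2907  0.04  ]]
turq [226.28378378 224.13063063] [218 214  17  22 222] [[ 0.5506 -0.2236  0.04  ]]
turq [198.6025641  239.25213675] [190 228  19  23 234] [[ 0.5803 -0.2938  0.04  ]]
slim [234.84375 280.28125] [231 274   9  13  64] [[ 0.6969 -0.215   0.03  ]]
base colours [61, 66, 71] [146, 166, 177]
brass [338.5        169.42105263] [336 166   6   8  38] [[0.4157 0.0954 0.008 ]]
brass [328.54918033 251.58196721] [325 239   7  25 122] [[0.6647 0.0161 0.03  ]]
```

```bash
cat > tab.py <<'E'
from m import *
from scipy.optimize import least_squares
def circ(P,r=None):
    f=lambda q:np.hypot(P[:,0]-q[0],P[:,1]-q[1])-(q[2] if r is None else r)
    o=least_squares(f,[*P[:,:2].mean(0),r or .1],loss='soft_l1',f_scale=.002)
    return o.x
def basecentre(s,near):
    A=s['image'];g=cv2.GaussianBlur(A,(3,3),0).max(2)
    thr=80 if near[0]<320 else 105
    m=cv2.morphologyEx((g<thr).astype(np.uint8),cv2.MORPH_OPEN,np.ones((5,5)))
    n,l=cv2.connectedComponents(m);
    k=l[near[1],near[0]]; m=(l==k).astype(np.uint8)
    cs,_=cv2.findContours(m,cv2.RETR_EXTERNAL,cv2.CHAIN_APPROX_NONE)
    c=max(cs,key=cv2.contourArea)
    P=ray(s,c.reshape(-1,2),.008); return circ(P,.15),circ(P),len(P)
E
python3 - <<'E'
from tab import *
for n,near in [('top',[258,209]),('scene',[288,212])]:
    s=snap(n);print(n,basecentre(s,near))
E
```

```text
top (array([0.5366156 , 0.04793478, 0.15      ]), array([0.53658665, 0.04740562, 0.14352428]), 552)
scene (array([0.54615985, 0.06475271, 0.15      ]), array([0.53719546, 0.03712332, 0.13068593]), 270)
```

Run:
```python
from h import *
print(togo([.595,.116,.227]), togo([.595,.116,.16]))
s=arm.snapshot('wrist');V=np.array(s['view']);print(V[2,:3].round(3),V[0,:3].round(3))
```

```text
[-5.245e+01 -3.459e+01  4.000e-02] [-52.45 -34.59   6.74]
[ 0.295 -0.102 -0.95 ] [0.326 0.945 0.   ]
```

drive_tool(steps=[[[-52.4,-34.6,0,0,0,-0.33,1],[-52.4,-34.6,0,0,0,-0.33,1],[-52.4,-34.6,0,0,0,-0.33,1],[-52.4,-34.6,0,0,0,-0.33,1],[-52.4,-34.6,0,0,0,-0.33,1]]])

```text
t: 1.12
tool_pos: [0.4028, 0.3659, 0.2278]
tcp_rot: [0.001, 1.0, 0.0, 0.0]
ft_force: [1.1, -0.1, 0.5]
opening: -0.0002
```

Run:
```python
from h import *
print(togo([.595,.116,.18]),arm.observe()['t'],pose()[1].as_matrix().round(3).tolist())
```

```text
[-19.29 -24.94   4.79] 1.125 [[-1.0, 0.003, 0.001], [0.003, 1.0, 0.0], [-0.001, 0.0, -1.0]]
```

drive_tool(steps=[[[-19.3,-24.9,4.8,0,0,0,1],[-19.3,-24.9,4.8,0,0,0,1],[-19.3,-24.9,4.8,0,0,0,1],[-19.3,-24.9,4.8,0,0,0,1],[-19.3,-24.9,4.8,0,0,0,1]]])

```text
t: 1.75
tool_pos: [0.5915, 0.1209, 0.1811]
tcp_rot: [0.001, 1.0, 0.0, 0.001]
ft_force: [-0.3, -1.1, -0.2]
opening: 0.0001
```

Run:
```python
from h import *
print(togo([.595,.116,.085]),arm.observe()['t'])
s=snap('wrist','w1.png')
# expected points
C=np.array([.5366,.0477]);
pts=[]
for a,r,z in [(137,.065,.062),(77,.07,.08),(-43,.07,.08),(197,.07,.08),(0,0,.04)]:
    pts.append([C[0]+r*np.cos(np.radians(a)),C[1]+r*np.sin(np.radians(a)),z])
print(proj(s,pts).round(0).tolist())
```

```text
[-0.34 -0.49  9.61] 1.75
[[286.0, 70.0], [316.0, 153.0], [178.0, 196.0], [192.0, 39.0], [241.0, 128.0]]
```

View pics/w1.png

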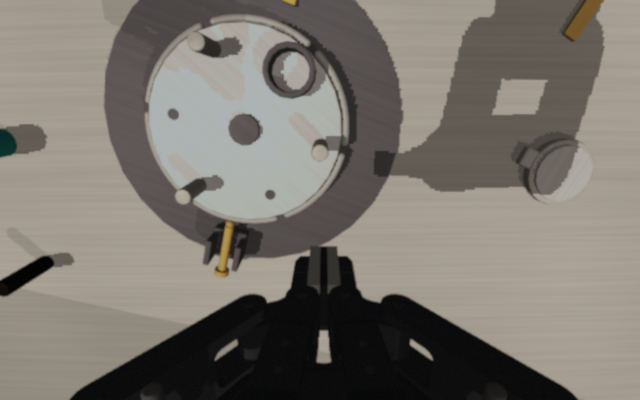

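The wrist view agrees with my predictions. The pocket is at (291,69), the post to push at (320,149), the hub at (244,129) and the plunger at (227,245). I'll go down on the +x side of that post.

drive_tool(steps=[[[-0.8,-0.4,5,0,0,0,1],[-0.8,-0.4,10.2,0,0,0,1],[-0.8,-0.4,10.2,0,0,0,1]]])

```text
t: 2.17
tool_pos: [0.5991, 0.1104, 0.0733]
tcp_rot: [0.004, 1.0, -0.001, -0.004]
ft_force: [-0.6, 1.0, 0.3]
opening: -0.0002
```

Run:
```python
from h import *
s=snap('wrist','w2.png')
print(ray(s,[[320,149]],.08),pose()[0])
```

```text
[[0.54010311 0.10990594 0.08      ]] [0.60167173 0.11060849 0.07677828]
```

View pics/w2.png

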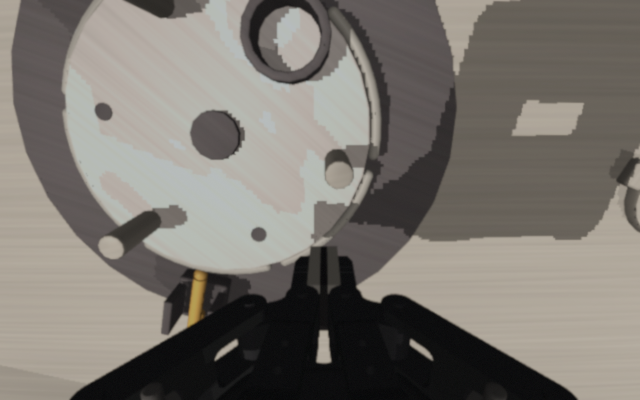

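Run:
```python
from h import *
s=snap('wrist')
print(ray(s,[[338,173],[111,246]],.08),pose()[0],ray(s,[[290,38]],.062))
p,r=pose();print(proj(s,[p+r.apply([0,0,.022]),p+r.apply([.011,0,.022])]))
```

```text
[[0.55442329 0.11841146 0.08      ]
 [0.5919329  0.00183759 0.08      ]] [0.60354544 0.11073556 0.07922655] [[0.49384211 0.09634837 0.062     ]]
[[322.56407788 246.04133717]
 [322.5597247  228.78744799]]
```

drive_tool(steps=[[[1.0,0.75,0,0,0,0,1],[1.8,0.75,0,0,0,0,1],[2.3,0.75,0,0,0,0,1],[2.8,0.75,0,0,0,0,1]]])

```text
t: 2.78
tool_pos: [0.5753, 0.1185, 0.0796]
tcp_rot: [0.004, 1.0, -0.002, 0.002]
ft_force: [-0.1, 0.1, -0.4]
opening: -0.0001
```

Run:
```python
from h import *
s=snap('wrist','w3.png')
print(pose()[0],arm.observe()['ft_force'])
```

```text
[0.57471263 0.11852641 0.07920905] [ 0.65824338 -0.13775591 -0.01729446]
```

View pics/w3.png

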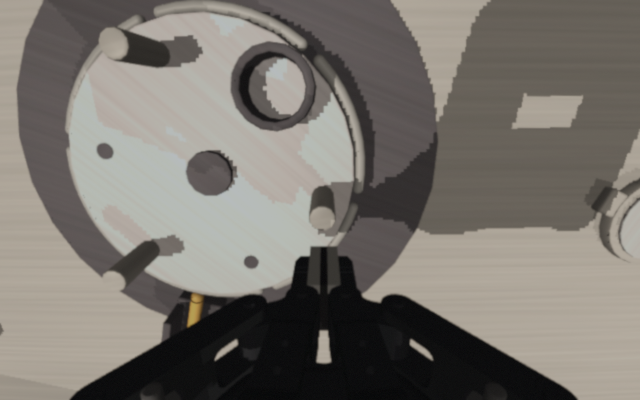

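drive_tool(steps=[[[0.4,0,0,0,0,0,1],[0.7,0,0,0,0,0,1],[1.0,0,0,0,0,0,1],[1.3,0,0,0,0,0,1]]])

```text
t: 3.32
tool_pos: [0.5615, 0.1186, 0.0791]
tcp_rot: [0.004, 1.0, -0.002, 0.002]
ft_force: [0.3, 0.0, 0.3]
opening: -0.0001
```

drive_tool(steps=[[[0.4,0,0,0,0,0,1],[0.7,0,0,0,0,0,1],[1.0,0,0,0,0,0,1]]])

```text
t: 3.7
tool_pos: [0.5513, 0.1187, 0.0791]
tcp_rot: [0.004, 1.0, -0.002, 0.002]
ft_force: [-0.2, -0.1, 0.6]
opening: -0.0003
```

```bash
cat > look.py <<'E'
from m import *
import sys
def look(f):
    s=snap('wrist',f+'w.png');a=snap('top')
    A=a['image'];cv2.imwrite('pics/'+f+'t.png',np.clip(cv2.resize(A[145:270,240:365],None,fx=4,fy=4,interpolation=cv2.INTER_CUBIC).astype(float)*1.6,0,255).astype(np.uint8))
    print(pose()[0].round(4),arm.observe()['ft_force'].round(2),arm.observe()['t'])
look(sys.argv[1])
E
python3 look.py p1
```

```text
[0.5513 0.1187 0.0791] [-0.39 -0.57  0.72] 3.8
```

View pics/p1w.png

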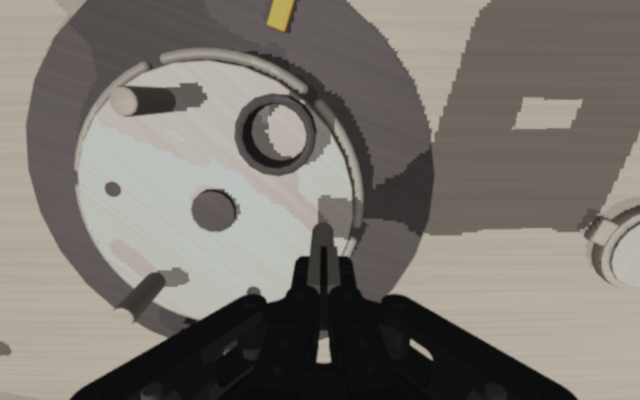

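View pics/p1t.png

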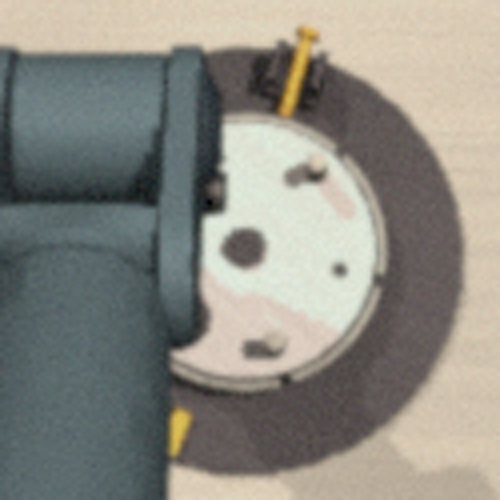

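Run:
```python
from h import *
s=snap('wrist')
P=ray(s,[[126,100],[322,232]],.08);Q=ray(s,[[275,133]],.062);H=ray(s,[[214,210]],.04)
C=np.array([.5366,.0477])
for x in [*P,*Q,*H]: print(x.round(4),np.degrees(np.arctan2(*(x[:2]-C)[::-1])).round(1),np.hypot(*(x[:2]-C)).round(4))
s2=cv2.imread('pics/w1.png')
```

```text
[0.4701 0.0313 0.08  ] -166.1 0.0685
[0.535  0.1187 0.08  ] 91.3 0.071
[0.4874 0.0948 0.062 ] 136.2 0.0681
[0.5375 0.0499 0.04  ] 68.5 0.0024
```

Run:
```python
from h import *
import pickle
s=snap('wrist','w4.png')
# reproject earlier image w3: pose tcp .5747,.1185,.0792 ; same orientation -> shift view
def view_at(s,dp):
    t=dict(s);V=np.array(s['view']).copy();V[:3,3]-=V[:3,:3]@np.array(dp);t['view']=V;return t
p=pose()[0]
C=np.array([.5366,.0477])
s3=view_at(s,np.array([.57471,.1185,.0792])-p)
for nm,ss,px in [('w3',s3,[(113,42,.08),(322,217,.08),(110,281,.08),(273,86,.062),(210,172,.04)]),('now',s,[(126,100,.08),(122,314,.08),(275,133,.062),(214,210,.04)])]:
    for u,v,z in px:
        x=ray(ss,[[u,v]],z)[0];d=x[:2]-C;print(nm,u,v,x.round(4),np.degrees(np.arctan2(d[1],d[0])).round(1),np.hypot(*d).round(4))
im=cv2.imread('pics/w4.png')[180:330,220:420];cv2.imwrite('pics/w4c.png',np.clip(cv2.resize(im,None,fx=4,fy=4,interpolation=cv2.INTER_CUBIC).astype(float)*1.8,0,255).astype(np.uint8))
```

```text
w3 113 42 [0.4696 0.03   0.08  ] -165.2 0.0693
w3 322 217 [0.5502 0.1186 0.08  ] 79.1 0.0722
w3 110 281 [0.5872 0.0024 0.08  ] -41.8 0.0679
w3 273 86 [0.4879 0.0948 0.062 ] 135.9 0.0678
w3 210 172 [0.5361 0.0501 0.04  ] 100.7 0.0025
now 126 100 [0.4704 0.0313 0.08  ] -166.1 0.0683
now 122 314 [0.5858 0.0045 0.08  ] -41.3 0.0655
now 275 133 [0.4876 0.0948 0.062 ] 136.1 0.0679
now 214 210 [0.5377 0.0499 0.04  ] 62.7 0.0024
```

View pics/w4c.png

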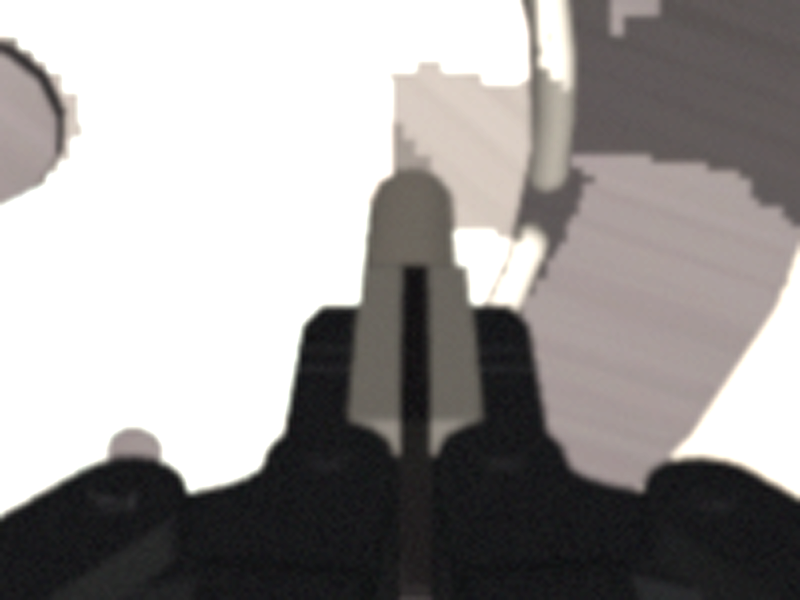

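Run:
```python
from h import *
s=snap('wrist')
p,r=pose()
print('post base/top',proj(s,[[.552,.118,.04],[.552,.118,.08],[.545,.118,.04]]).round(0).tolist())
print('tool',[ (k,proj(s,[p+r.apply([x,0,k])]).round(0).tolist()) for k in (0,.012,.022) for x in (-.011,0,.011)])
print(arm.observe()['ft_force'],pose()[0])
```

```text
post base/top [[322.0, 230.0], [321.0, 261.0], [321.0, 220.0]]
tool [(0, [[322.0, 278.0]]), (0, [[322.0, 260.0]]), (0, [[322.0, 241.0]]), (0.012, [[322.0, 266.0]]), (0.012, [[322.0, 249.0]]), (0.012, [[322.0, 231.0]]), (0.022, [[322.0, 258.0]]), (0.022, [[322.0, 241.0]]), (0.022, [[322.0, 224.0]])]
[-0.27944991  0.15155281  0.43886537] [0.5516638 0.1186834 0.0791822]
```

Run:
```python
from h import *
s=snap('scene');p,r=pose()
print(proj(s,[p+r.apply([0,0,.022]),p,[.552,.118,.08],[.552,.118,.04]]).round(1).tolist())
im=s['image'][120:260,260:400];cv2.imwrite('pics/s4.png',np.clip(cv2.resize(im,None,fx=4.2,fy=4.2,interpolation=cv2.INTER_CUBIC).astype(float)*1.7,0,255).astype(np.uint8))
```

```text
[[359.6, 200.2], [360.5, 195.8], [360.3, 195.8], [358.7, 203.7]]
```

View pics/s4.png

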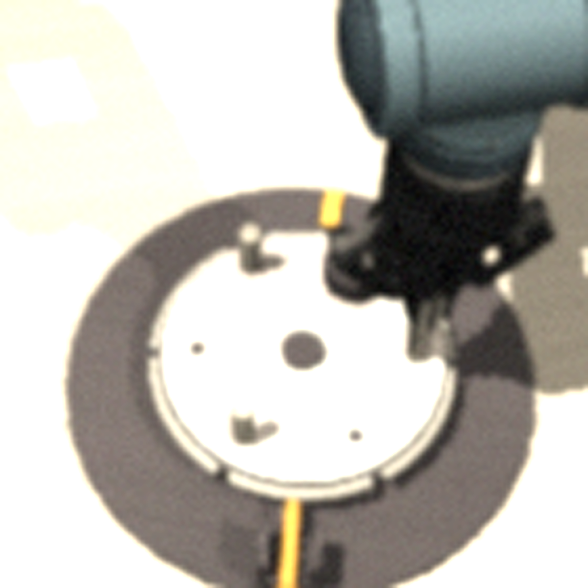

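drive_tool(steps=[[[-1.5,0,0,0,0,0,1],[-3.3,0,0,0,0,0,1],[-3.3,0,0,0,0,0,1]]])

```text
t: 4.38
tool_pos: [0.5856, 0.1183, 0.0795]
tcp_rot: [0.004, 1.0, -0.002, 0.002]
ft_force: [0.0, -0.4, 0.3]
opening: 0.0005
```

Run:
```python
from h import *
s=snap('scene');p,r=pose();print(p)
c=proj(s,[p+r.apply([0,0,.022]),p,[.552,.118,.08],[.552,.118,.04]]);print(((c-[320,150])*8).round(0).tolist())
im=s['image'][150:225,320:395];cv2.imwrite('pics/s5.png',np.clip(cv2.resize(im,None,fx=8,fy=8,interpolation=cv2.INTER_CUBIC).astype(float)*1.7,0,255).astype(np.uint8))
```

```text
[0.58470599 0.11838695 0.07916283]
[[340.0, 491.0], [348.0, 457.0], [322.0, 366.0], [309.0, 429.0]]
```

View pics/s5.png

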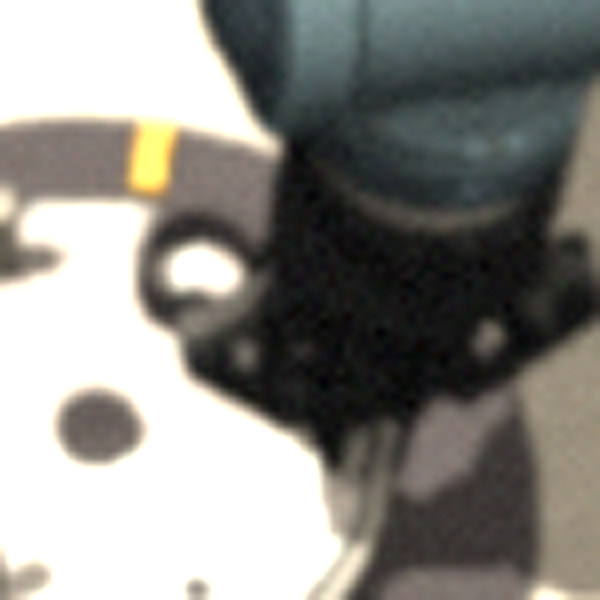

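Run:
```python
from h import *
s=snap('scene');p,r=pose()
for x in(-.02,-.011,0,.011): print(x,((proj(s,[p+r.apply([x,0,.022]),p+r.apply([x,0,.0])])-[320,150])*8).round(0).tolist())
w=snap('wrist','w6.png')
print(proj(w,[[.552,.118,.08],[.552,.118,.04]]))
```

```text
-0.02 [[355.0, 546.0], [363.0, 512.0]]
-0.011 [[348.0, 521.0], [357.0, 487.0]]
0 [[340.0, 490.0], [348.0, 456.0]]
0.011 [[332.0, 460.0], [340.0, 425.0]]
[[320.81584606 202.15359635]
 [321.47420605 181.21508621]]
```

View pics/w6.png

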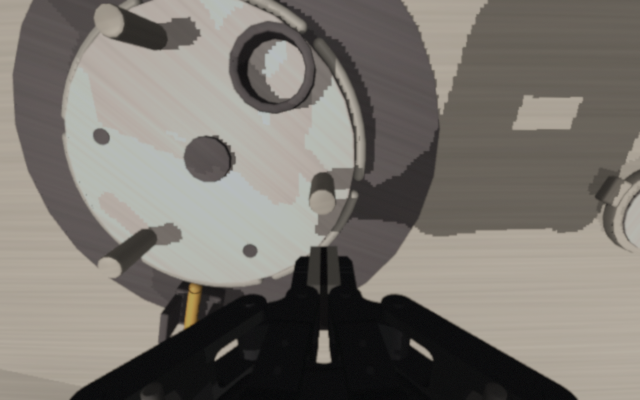

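drive_tool(steps=[[[0,0,0.4,0,0,0,1],[0,0,0.8,0,0,0,1],[0,0,1.1,0,0,0,1]]])

```text
t: 4.9
tool_pos: [0.5836, 0.1184, 0.0674]
tcp_rot: [0.004, 1.0, -0.002, 0.001]
ft_force: [0.8, -0.2, 0.6]
opening: 0.0001
```

drive_tool(steps=[[[0.6,0,0,0,0,0,1],[1.2,0,0,0,0,0,1],[1.8,0,0,0,0,0,1],[2.2,0,0,0,0,0,1]]])

```text
t: 5.4
tool_pos: [0.5619, 0.119, 0.068]
tcp_rot: [0.004, 1.0, -0.001, 0.002]
ft_force: [2.3, 2.7, 0.2]
opening: 0.0001
```

Run:
```python
from h import *
w=snap('wrist','w7.png');print(pose()[0],arm.observe()['ft_force'])
p,r=pose()
print(proj(w,[[.552,.118,.08],[.552,.118,.04]]))
im=w['image'][150:300,220:420];cv2.imwrite('pics/w7c.png',np.clip(cv2.resize(im,None,fx=4,fy=4,interpolation=cv2.INTER_CUBIC).astype(float)*1.3,0,255).astype(np.uint8))
```

```text
[0.56131778 0.11887795 0.06784374] [2.04877845 1.14798865 0.57781493]
[[319.9185703  253.57405197]
 [320.72530666 221.77351875]]
```

View pics/w7c.png

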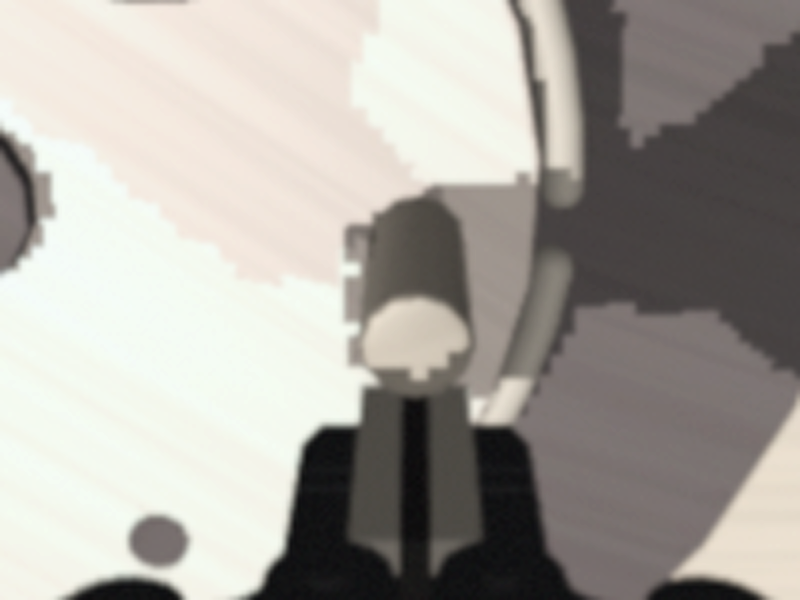

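drive_tool(steps=[[[0.3,0,0,0,0,0,1],[0.6,0,0,0,0,0,1],[0.9,0,0,0,0,0,1],[1.2,0,0,0,0,0,1]]])

```text
t: 5.95
tool_pos: [0.5494, 0.119, 0.068]
tcp_rot: [0.004, 1.0, -0.001, 0.002]
ft_force: [2.7, 1.5, 0.7]
opening: 0.0
```

```bash
python3 look.py p2
```

```text
[0.5486 0.1188 0.0677] [1.71 0.38 0.04] 6.05
```

View pics/p2w.png

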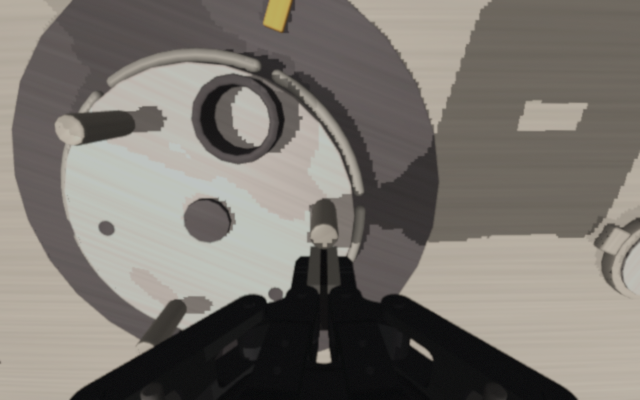

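View pics/p2t.png

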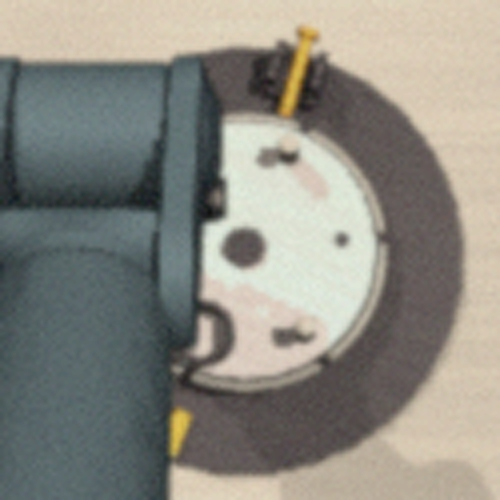

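The notch in the top crop is at (305,127) and the plunger at (287,115), so about 9° is left.

drive_tool(steps=[[[0.3,0,0,0,0,0,1],[0.6,0,0,0,0,0,1]]])

```text
t: 6.3
tool_pos: [0.5426, 0.1185, 0.0677]
tcp_rot: [0.003, 1.0, -0.002, 0.001]
ft_force: [3.3, -0.5, -0.3]
opening: -0.0001
```

```bash
python3 look.py p3
```

```text
[0.542  0.1186 0.0675] [ 1.2  -0.63  0.43] 6.4
```

View pics/p3w.png

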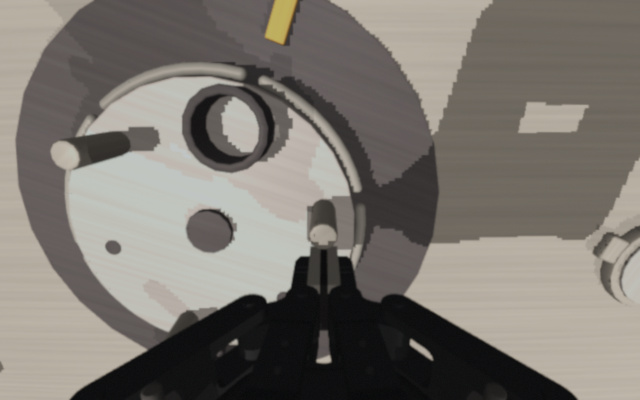

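View pics/p3t.png

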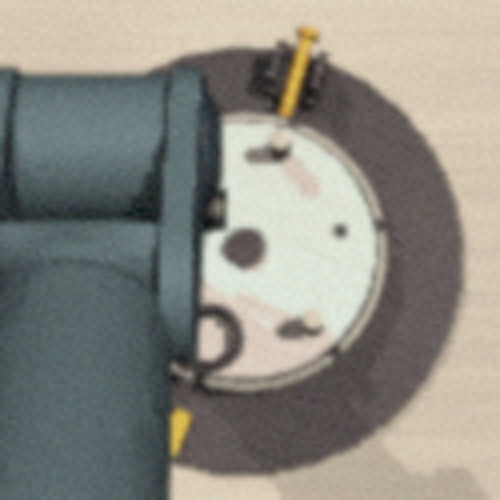

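drive_tool(steps=[[[0.2,0,0,0,0,0,1],[0.4,0,0,0,0,0,1]]])

```text
t: 6.65
tool_pos: [0.537, 0.1185, 0.067]
tcp_rot: [0.003, 1.0, -0.002, -0.001]
ft_force: [0.4, 0.3, -0.6]
opening: -0.0003
```

```bash
python3 look.py p4
```

```text
[0.5372 0.1186 0.0671] [ 0.2  -0.59  0.25] 6.75
```

View pics/p4w.png

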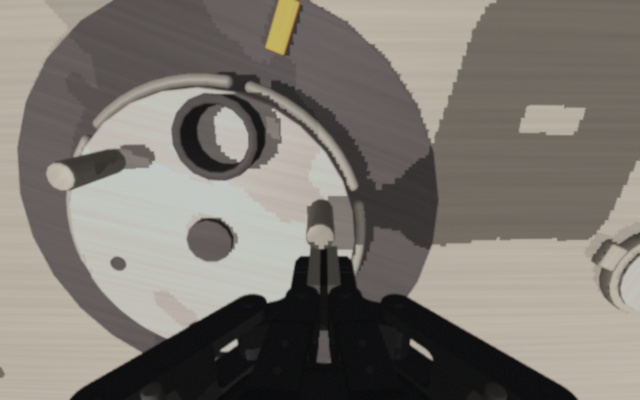

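View pics/p4t.png

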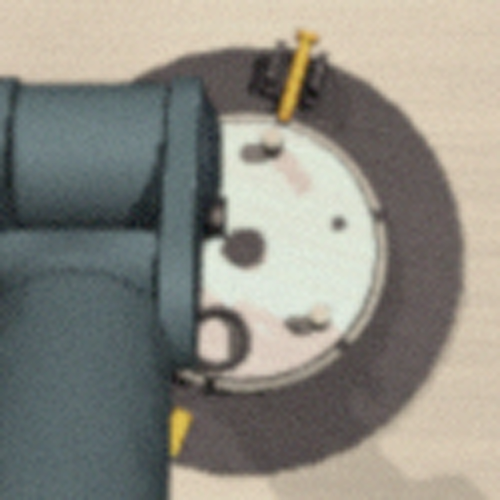

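Force fell to about 0 and the plunger head shifted inward in the crop, from (308,32) to (308,36). It looks clicked, so I'll back off and verify.

drive_tool(steps=[[[-1.5,0,0,0,0,0,1],[-3,0,-1,0,0,0,1],[-3,0,-6,0,0,0,1],[-3,0,-12,0,0,0,0.4],[-3,0,-14,0,0,0,0.4]]])

```text
t: 7.38
tool_pos: [0.5704, 0.119, 0.212]
tcp_rot: [0.003, 1.0, -0.002, 0.003]
ft_force: [-0.3, -1.4, 0.7]
opening: 0.0358
```

```bash
python3 look.py p5
python3 - <<'E'
from h import *
print(arm.observe()['opening'],togo([.514,-.300,.2]))
s=snap('scene');cv2.imwrite('pics/p5s.png',cv2.resize(s['image'][150:275,270:395],None,fx=4,fy=4,interpolation=cv2.INTER_CUBIC))
E
```

```text
[0.5695 0.119  0.2101] [-1.01 -0.48  0.56] 7.475
0.050234301425238576 [  5.27 -41.93   1.15]
```

View pics/p5w.png

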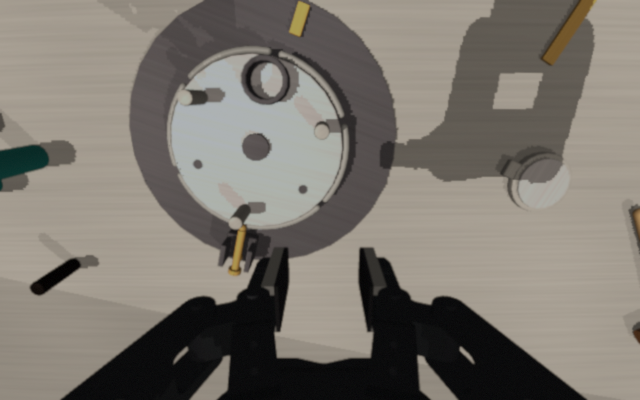

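View pics/p5s.png

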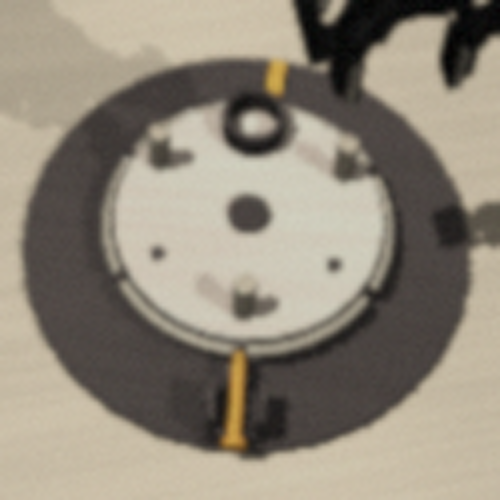

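Clicked: the plunger reaches into the rim notch, with the pocket at wrist (267,79). Now I'll measure the pocket and approach the peg.

```bash
cat > pk.py <<'E'
from tab import *
def pocket(s,near,thr,rmax,f=None):
    # collar = dark ring; outer contour of dark blob near
    g=s['image'].max(2);u=6
    x0,y0=int(near[0]-rmax),int(near[1]-rmax)
    c=cv2.resize(g[y0:y0+2*rmax,x0:x0+2*rmax],None,fx=u,fy=u,interpolation=cv2.INTER_CUBIC)
    if f: cv2.imwrite('pics/'+f,c)
    m=(c<thr).astype(np.uint8)
    cs,h=cv2.findContours(m,cv2.RETR_CCOMP,cv2.CHAIN_APPROX_NONE)
    out=[]
    for k,q in enumerate(cs):
        if len(q)<60: continue
        e=cv2.fitEllipse(q);ctr=(np.array(e[0])+.5)/u-.5+[x0,y0]
        out.append((ctr.round(2).tolist(),(np.array(e[1])/u).round(2).tolist(),ray(s,[ctr],.062)[0].round(4).tolist()))
    return out
E
python3 - <<'E'
from pk import *
s=snap('wrist')
for thr in (60,75,90):
    for o in pocket(s,[267,79],thr,30,'pkw.png'): print(thr,o)
s=snap('scene')
for thr in (60,80,100):
    for o in pocket(s,[333,181],thr,14,'pks.png'): print('sc',thr,o)
E
```

```text
60 ([249.48, 80.45], [59.3, 78.35], [0.4717, 0.0546, 0.062])
60 ([265.61, 83.7], [37.4, 42.04], [0.4745, 0.0687, 0.062])
60 ([285.25, 63.2], [1.11, 7.68], [0.4579, 0.0867, 0.062])
60 ([294.61, 57.2], [3.69, 5.59], [0.4532, 0.095, 0.062])
60 ([275.46, 55.65], [9.37, 12.92], [0.4518, 0.0785, 0.062])
75 ([294.22, 56.94], [4.67, 6.58], [0.453, 0.0946, 0.062])
75 ([268.63, 79.64], [44.72, 51.61], [0.4712, 0.0715, 0.062])
90 ([268.03, 77.4], [50.66, 61.43], [0.4694, 0.0711, 0.062])
90 ([268.53, 83.11], [31.84, 35.43], [0.4741, 0.0713, 0.062])
90 ([239.68, 49.03], [1.07, 13.59], [0.4462, 0.0481, 0.062])
sc 60 ([333.36, 183.5], [7.89, 12.97], [0.4932, 0.0621, 0.062])
sc 60 ([332.71, 176.17], [7.8, 12.35], [0.4704, 0.065, 0.062])
sc 80 ([344.14, 171.96], [5.64, 9.95], [0.4626, 0.0976, 0.062])
sc 80 ([330.47, 176.45], [16.64, 26.69], [0.4702, 0.059, 0.062])
sc 80 ([333.81, 180.57], [7.79, 10.84], [0.4845, 0.0651, 0.062])
sc 100 ([332.64, 175.42], [23.23, 27.37], [0.468, 0.0653, 0.062])
sc 100 ([333.82, 180.53], [7.19, 9.87], [0.4843, 0.0651, 0.062])
```

drive_tool(steps=[[[5.3,-41.9,0,0,0,0.5,0.4],[5.3,-41.9,0,0,0,0.5,0.4],[5.3,-41.9,0,0,0,0.5,0.4],[5.3,-41.9,0,0,0,0.5,0.4],[5.3,-41.9,0,0,0,0.5,0.4]]])

```text
t: 8.25
tool_pos: [0.5236, -0.192, 0.2041]
tcp_rot: [0.251, 0.968, -0.002, -0.004]
ft_force: [1.0, 1.0, 0.3]
opening: 0.0514
```

drive_tool(steps=[[[0,0,0,0,0,-0.95,0.4],[0,0,0,0,0,-0.95,0.4],[0,0,0,0,0,-0.95,0.4],[0,0,0,0,0,-0.95,0.4],[0,0,0,0,0,-0.95,0.4]]])

```text
t: 8.88
tool_pos: [0.5224, -0.1913, 0.2012]
tcp_rot: [-0.217, 0.976, 0.002, -0.006]
ft_force: [-0.6, 0.1, -0.4]
opening: 0.0511
```

Run:
```python
from pk import *
print(togo([.514,-.300,.2]),pose()[1].as_matrix().round(3).tolist())
s=snap('wrist','w8.png')
print(proj(s,[[.514,-.3,.08],[.514,-.3,0]]))
s=snap('top');cv2.imwrite('pics/t8.png',cv2.resize(s['image'][145:270,240:365],None,fx=4.5,fy=4.5,interpolation=cv2.INTER_CUBIC))
```

```text
[ 5.36 -9.49  0.12] [[-0.906, -0.423, -0.013], [-0.423, 0.906, 0.001], [0.011, 0.006, -1.0]]
[[209.59376751 133.51255399]
 [234.58419277 126.4144225 ]]
```

View pics/w8.png

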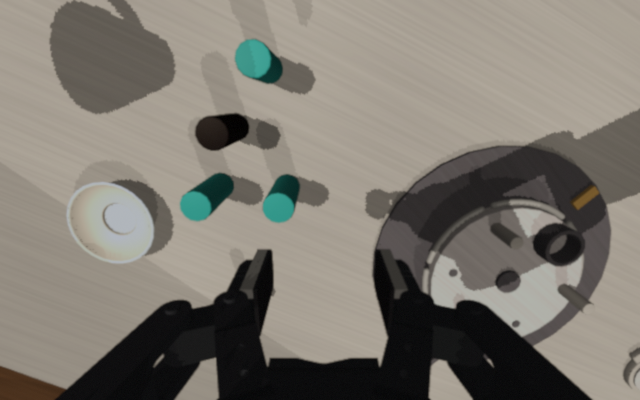

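View pics/t8.png

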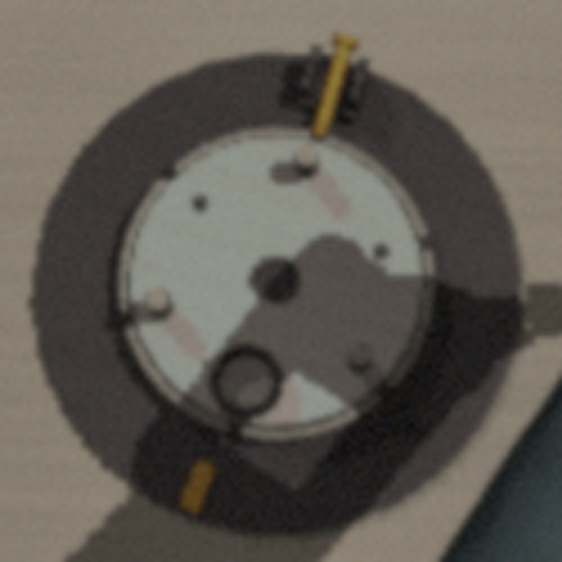

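Run:
```python
from pk import *
s=snap('top');print(ray(s,[[294.5,229.1]],.062),ray(s,[[300.5,206.8]],.04))
w=snap('wrist');c,st,_=blob(w['image'].max(2)<35,[213,133]);print(c,st)
print('peg top',ray(w,[[213,133]],.08),'body',ray(w,[c],.04))
print(pose()[0])
s=snap('scene');cv2.imwrite('pics/s8.png',cv2.resize(s['image'][160:200,310:360],None,fx=14,fy=14,interpolation=cv2.INTER_CUBIC))
im=w['image'][205:275,510:610];cv2.imwrite('pics/w8c.png',cv2.resize(im,None,fx=7,fy=7,interpolation=cv2.INTER_CUBIC))
```

```text
[[0.47393803 0.06262758 0.062     ]] [[0.53706449 0.04877983 0.04      ]]
[227.38017429 132.09259259] [199 115  50  35 918]
peg top [[ 0.51196675 -0.29781354  0.08      ]] body [[ 0.51443027 -0.29619881  0.04      ]]
[ 0.52286617 -0.1915761   0.20225543]
```

View pics/s8.png

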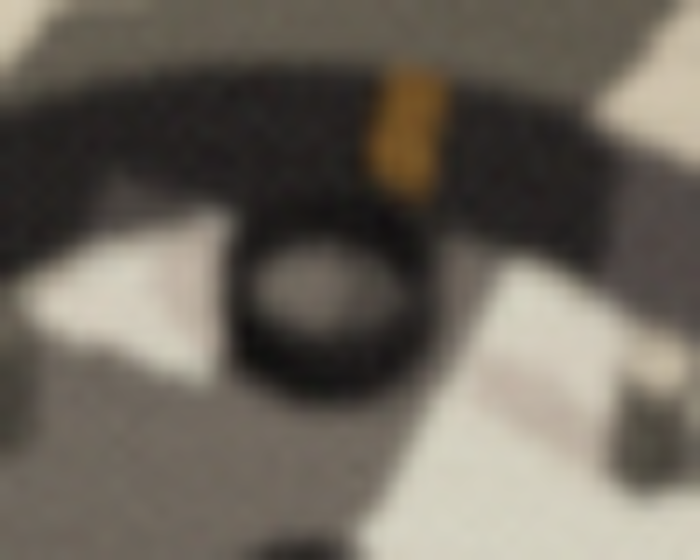

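drive_tool(steps=[[[5.4,-9.5,0,0,0,0,0.4],[5.4,-9.5,0,0,0,0,0.4],[5.4,-9.5,0,0,0,0,0.4]]])

```text
t: 9.5
tool_pos: [0.5127, -0.3031, 0.2023]
tcp_rot: [-0.21, 0.978, 0.001, -0.006]
ft_force: [-0.5, 0.4, 0.2]
opening: 0.0509
```

Run:
```python
from pk import *
w=snap('wrist','w9.png');c,st,_=blob(w['image'].max(2)<35,[323,190]);print(c,st)
print(proj(w,[[.513,-.299,.08],[.513,-.299,0]]),pose()[0],togo([.513,-.299,.065]))
```

```text
[325.33974976 187.32435034] [ 311  165   30   44 1039]
[[325.80400137 195.6009695 ]
 [324.90970271 175.52426113]] [ 0.51285603 -0.30134857  0.2021712 ] [-0.25  0.14 13.72]
```

View pics/w9.png

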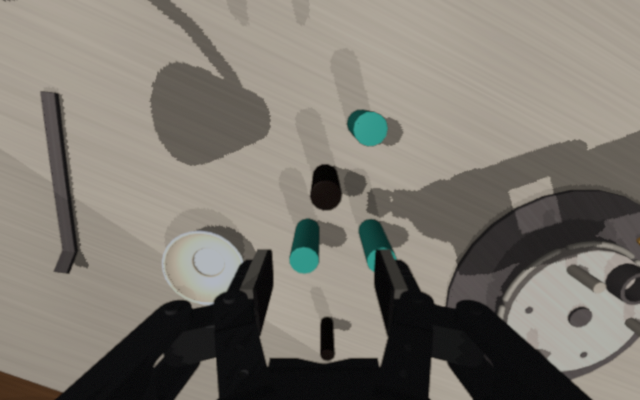

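drive_tool(steps=[[[-0.2,0.1,5,0,0,0,0.4],[-0.2,0.1,9,0,0,0,0.4],[-0.2,0.1,9,0,0,0,0.4]]])

```text
t: 9.93
tool_pos: [0.5111, -0.2964, 0.1084]
tcp_rot: [-0.211, 0.977, 0.005, -0.008]
ft_force: [-0.6, 0.0, 0.2]
opening: 0.0511
```

Run:
```python
from pk import *
w=snap('wrist','w10.png')
print(proj(w,[[.513,-.299,.08],[.513,-.299,0]]),pose()[0],togo([.513,-.299,.06]),arm.observe()['opening'])
```

```text
[[316.41446406 237.74092467]
 [317.0840669  199.1633391 ]] [ 0.512775   -0.29794623  0.11128435] [-0.04 -0.15  5.13] 0.05098954358816902
```

View pics/w10.png

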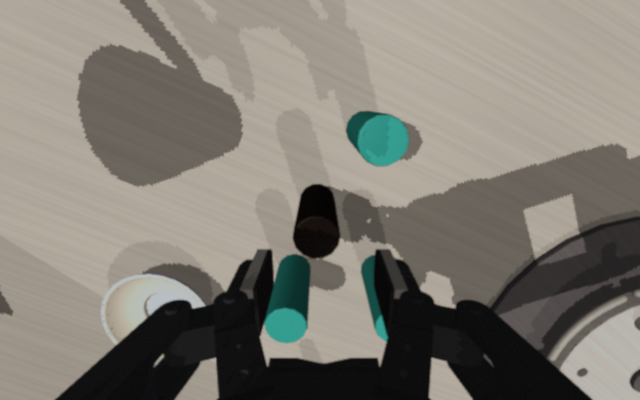

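drive_tool(steps=[[[0,-0.1,2.5,0,0,0,0.4],[0,-0.1,5.1,0,0,0,0.4],[0,-0.1,5.1,0,0,0,0.4],[0,-0.1,5.1,0,0,0,0.4]]])

```text
t: 10.48
tool_pos: [0.5139, -0.2995, 0.0628]
tcp_rot: [-0.211, 0.977, 0.001, -0.005]
ft_force: [0.2, 0.8, 0.8]
opening: 0.0513
```

Run:
```python
from pk import *
w=snap('wrist','w11.png')
print(pose()[0],togo([.513,-.299,.06]),arm.observe()['opening'],arm.observe()['ft_force'])
```

```text
[ 0.51393897 -0.29965474  0.0628296 ] [0.06 0.1  0.28] 0.05116547073889297 [-0.78323718  0.07892185  0.11063607]
```

View pics/w11.png

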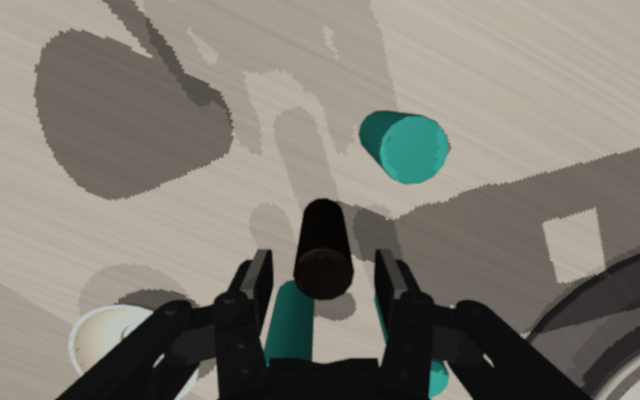

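drive_tool(steps=[[[0,0.1,0.3,0,0,0,0.5],[0,0.1,0.3,0,0,0,0.6],[0,0.1,0.3,0,0,0,0.75],[0,0.1,0.3,0,0,0,0.75],[0,0.1,0.3,0,0,0,0.75]]])

```text
t: 11.15
tool_pos: [0.514, -0.2992, 0.0607]
tcp_rot: [-0.211, 0.978, 0.001, -0.005]
ft_force: [0.5, 0.3, 5.6]
opening: 0.0277
```

Run:
```python
from pk import *
w=snap('wrist','w12.png')
p,r=pose();print(p,r.as_matrix()[:,2].round(4),arm.observe()['opening'],arm.observe()['ft_force'])
print(proj(w,[p+r.apply([0,0,-(.08-p[2])])]))
```

```text
[ 0.51401945 -0.29920712  0.0607191 ] [-0.0096 -0.001  -1.    ] 0.02731188566428295 [-0.10955786  1.11951635  6.26277153]
[[321.86148442 279.2300265 ]]
```

View pics/w12.png

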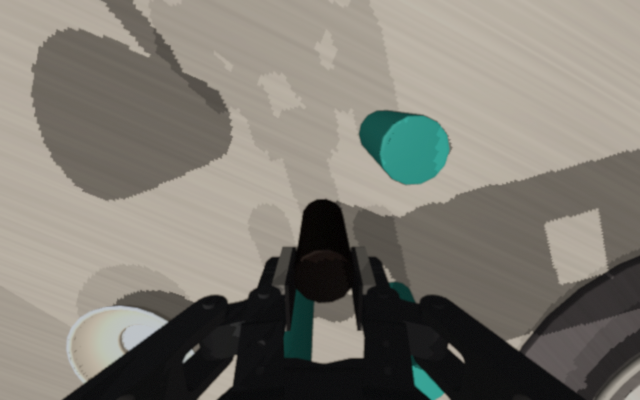

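drive_tool(steps=[[[0,0,-1,0,0,0,0.75],[0,0,-2,0,0,0,0.75],[0,0,-2.5,0,0,0,0.75]]])

```text
t: 11.58
tool_pos: [0.5145, -0.2994, 0.0866]
tcp_rot: [-0.211, 0.977, 0.0, -0.005]
ft_force: [-0.1, 0.6, -0.5]
opening: 0.0275
```

Run:
```python
from pk import *
w=snap('wrist','w13.png');s=snap('scene')
p,r=pose();print(p,r.as_matrix()[:,2].round(4),arm.observe()['opening'],arm.observe()['ft_force'])
c=w['image'][180:320,240:400];d=s['image'][165:265,160:260]
cv2.imwrite('pics/w13c.png',np.clip(np.hstack([cv2.resize(c,(460,400)),cv2.resize(d,(340,400))]).astype(float)*2.2,0,255).astype(np.uint8))
```

```text
[ 0.51459094 -0.29946298  0.08652661] [-0.0086 -0.0018 -1.    ] 0.02767885174245592 [-0.09463807 -0.59759728 -0.00906388]
```

View pics/w13c.png

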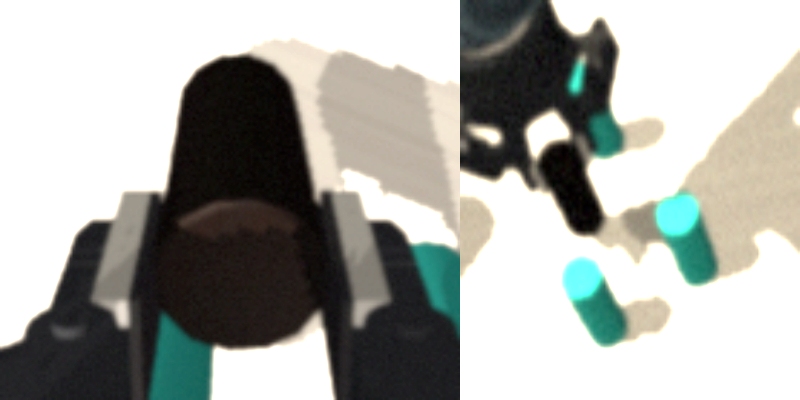

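Run:
```python
from pk import *
w=snap('wrist');p,r=pose()
q=ray(w,[[323.5,276.2]],p[2]+.0193)[0];print('peg top in tool',r.inv().apply(q-p).round(4))
print(togo([.53,.063,.19]))
```

```text
peg top in tool [ 0.0011  0.0004 -0.0193]
[-16.27  32.38 -10.46]
```

drive_tool(steps=[[[0,0,-5,0,0,0,0.75],[0,0,-10,0,0,0,0.75],[0,0,-10.5,0,0,0,0.75]]])

```text
t: 12.1
tool_pos: [0.5173, -0.3007, 0.1957]
tcp_rot: [-0.211, 0.977, -0.003, -0.002]
ft_force: [-0.6, 0.0, -0.3]
opening: 0.0277
```

Run:
```python
from pk import *
print(togo([.535,.063,.19]))
```

```text
[-16.62  32.4    0.32]
```

drive_tool(steps=[[[-16.6,32.4,0,0,0,0.42,0.75],[-16.6,32.4,0,0,0,0.42,0.75],[-16.6,32.4,0,0,0,0.42,0.75],[-16.6,32.4,0,0,0,0.42,0.75],[-16.6,32.4,0,0,0,0.42,0.75]]])

```text
t: 12.72
tool_pos: [0.531, 0.0122, 0.1914]
tcp_rot: [-0.002, 1.0, -0.003, -0.003]
ft_force: [0.5, -0.7, 0.1]
opening: 0.0275
```

Run:
```python
from pk import *
print(togo([.535,.063,.19]),pose()[1].as_matrix().round(4).tolist())
```

```text
[-0.43  5.08  0.11] [[-1.0, -0.0047, -0.0052], [-0.0047, 1.0, -0.0062], [0.0052, -0.0062, -1.0]]
```

drive_tool(steps=[[[-0.4,5.1,1.5,0,0,0,0.75],[-0.4,5.1,3,0,0,0,0.75],[-0.4,5.1,3,0,0,0,0.75],[-0.4,5.1,3,0,0,0,0.75]]])

```text
t: 13.22
tool_pos: [0.5347, 0.0618, 0.161]
tcp_rot: [-0.001, 1.0, -0.003, -0.003]
ft_force: [-0.2, -0.6, -0.1]
opening: 0.0279
```

Run:
```python
from pk import *
w=snap('wrist','w14.png');print(pose()[0],proj(w,[[.474,.063,.062]]))
```

```text
[0.53497498 0.0617494  0.16139395] [[325.14441818 126.28117812]]
```

View pics/w14.png

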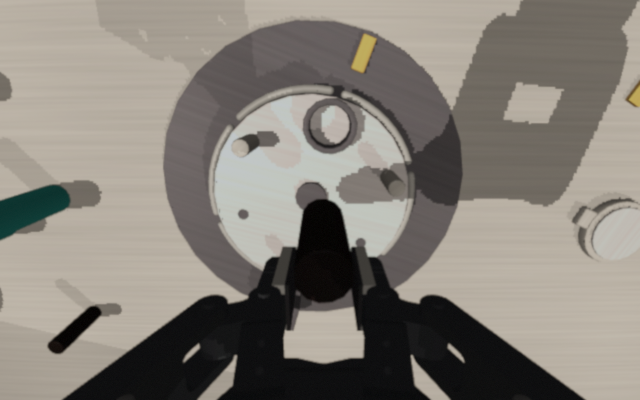

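Run:
```python
from pk import *
w=snap('wrist')
im=w['image'][90:165,290:370];cv2.imwrite('pics/w14c.png',cv2.resize(im,None,fx=8,fy=8,interpolation=cv2.INTER_CUBIC))
for c in ([330,126],[331,126],[330,127],[311,195]): print(ray(w,[c],.062),ray(w,[c],.04))
```

```text
[[0.47418467 0.06668615 0.062     ]] [[0.47590665 0.06702682 0.04      ]]
[[0.47418143 0.06745734 0.062     ]] [[0.47590312 0.06786711 0.04      ]]
[[0.47494009 0.06669356 0.062     ]] [[0.47672976 0.06703489 0.04      ]]
[[0.52990056 0.05155704 0.062     ]] [[0.53661484 0.0505421  0.04      ]]
```

View pics/w14c.png

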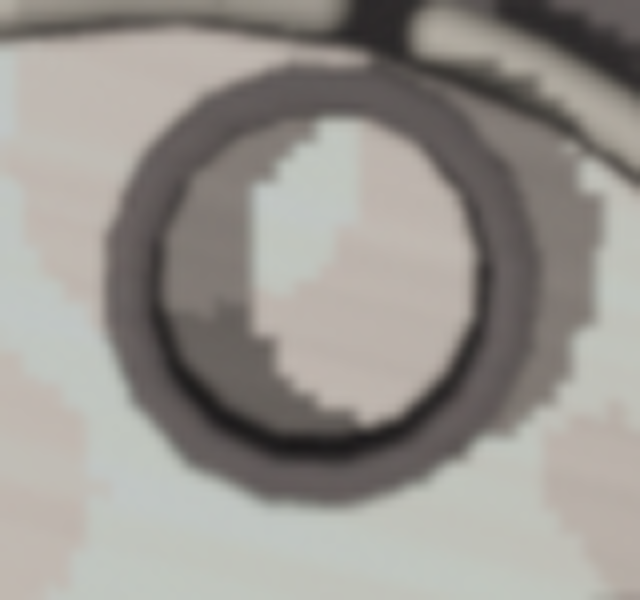

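Run:
```python
from pk import *
w=snap('wrist');p,r=pose();print(togo([.4746,.0661,.135]))
c,st,_=blob(w['image'].max(2)<22,[324,250]);print(c,st)
im=w['image'][190:330,260:390];cv2.imwrite('pics/w15c.png',np.clip(cv2.resize(im,None,fx=4,fy=4,interpolation=cv2.INTER_CUBIC).astype(float)*3,0,255).astype(np.uint8))
for x in (0,.001): print(proj(w,[p+r.apply([x,0,-.0193]),p+r.apply([x,0,.0607])]))
```

```text
[6.04 0.45 2.69]
[324.66713642 340.67639338] [   65   200   517   200 36189]
[[322.38309546 279.74653648]
 [322.64168483 217.44483985]]
[[322.3823887  277.88956655]
 [322.64162995 216.13222582]]
```

View pics/w15c.png

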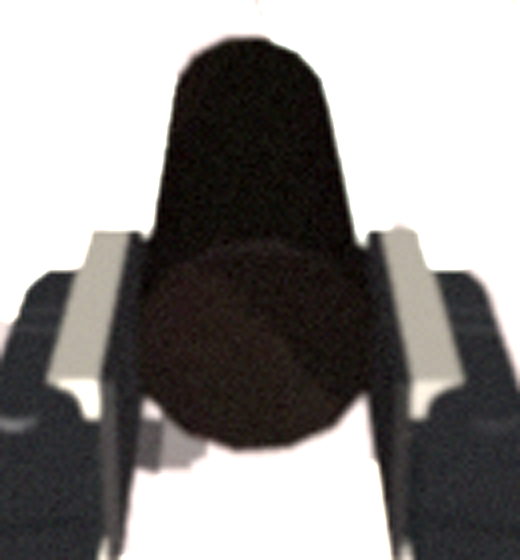

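drive_tool(steps=[[[2,0.4,0.5,-0.006,-0.005,0,0.75],[4.5,0.4,1.5,-0.006,-0.005,0,0.75],[6.0,0.4,2.4,-0.006,-0.005,0,0.75],[6.0,0.4,2.4,-0.006,-0.005,0,0.75]]])

```text
t: 13.88
tool_pos: [0.4742, 0.0652, 0.1376]
tcp_rot: [-0.001, 1.0, -0.0, 0.0]
ft_force: [0.4, 0.2, -0.1]
opening: 0.0276
```

Run:
```python
from pk import *
w=snap('wrist','w16.png');s=snap('scene');t=snap('top');p,r=pose();print(p,r.as_matrix()[:,2].round(4),togo([.4745,.0662,.12]))
a=cv2.resize(w['image'][150:300,230:410],(480,400));b=cv2.resize(s['image'][140:215,300:360],(320,400),interpolation=cv2.INTER_CUBIC)
cv2.imwrite('pics/c16.png',np.clip(np.hstack([a,b]).astype(float)*1.6,0,255).astype(np.uint8))
```

```text
[0.47623548 0.06520494 0.13891791] [ 3.e-03 -6.e-04 -1.e+00] [0.18 0.1  1.89]
```

View pics/c16.png

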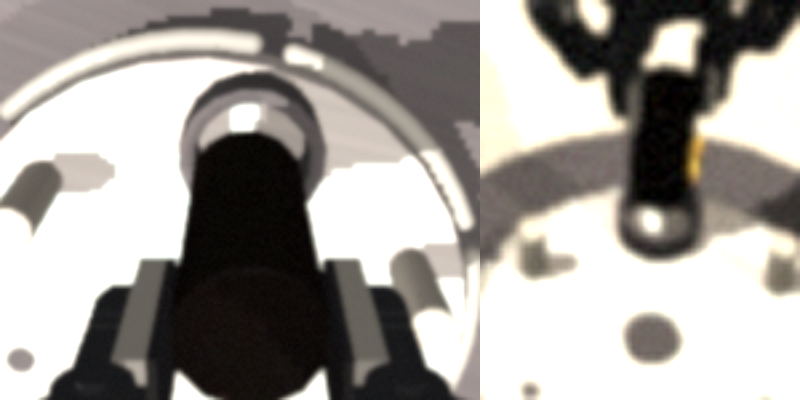

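drive_tool(steps=[[[0.1,0.05,0.6,0,0.003,0,0.75],[0.18,0.05,1.2,0,0.003,0,0.75],[0.18,0.05,1.2,0,0.003,0,0.75],[0.18,0.05,1.2,0,0.003,0,0.75]]])

```text
t: 14.52
tool_pos: [0.4745, 0.0657, 0.1268]
tcp_rot: [-0.001, 1.0, -0.0, -0.0]
ft_force: [-0.6, 0.3, -0.3]
opening: 0.0278
```

```bash
cat > v.py <<'E'
from pk import *
import sys
w=snap('wrist');s=snap('scene');p,r=pose();print(p,r.as_matrix()[:,2].round(4),togo([.4745,.0660,.12]),arm.observe()['ft_force'].round(2),arm.observe()['t'])
a=cv2.resize(w['image'][150:300,230:410],(480,400));b=cv2.resize(s['image'][140:215,300:360],(320,400),interpolation=cv2.INTER_CUBIC)
cv2.imwrite('pics/%s.png'%sys.argv[1],np.clip(np.hstack([a,b]).astype(float)*1.6,0,255).astype(np.uint8))
E
python3 v.py c17
```

```text
[0.47460994 0.06570252 0.12703351] [ 3.e-04 -6.e-04 -1.e+00] [0.01 0.03 0.7 ] [-0.45 -0.03 -1.09] 14.625
```

View pics/c17.png

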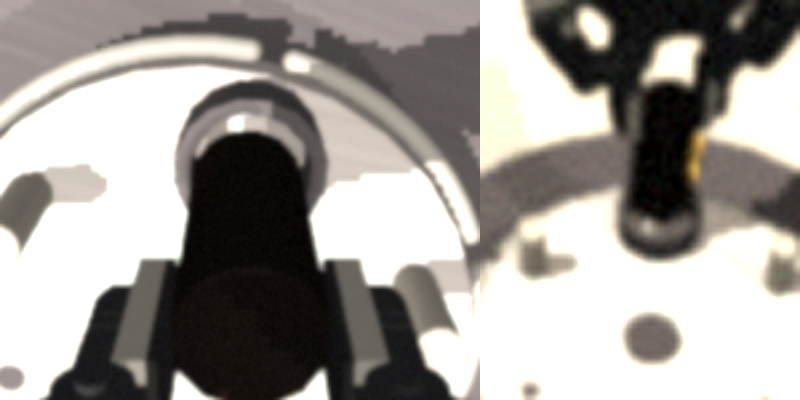

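Run:
```python
from pk import *
w=snap('wrist');im=w['image'][165:235,285:365];cv2.imwrite('pics/c18.png',np.clip(cv2.resize(im,None,fx=9,fy=8,interpolation=cv2.INTER_CUBIC).astype(float)*2,0,255).astype(np.uint8))
print('bore far',ray(w,[[323.7,186.4],[323.7,181]],.062),'foot far',ray(w,[[323.7,199.9]],.0664))
```

```text
bore far [[0.45293608 0.06648135 0.062     ]
 [0.44901803 0.06646761 0.062     ]] foot far [[0.46148347 0.06650613 0.0664    ]]
```

View pics/c18.png

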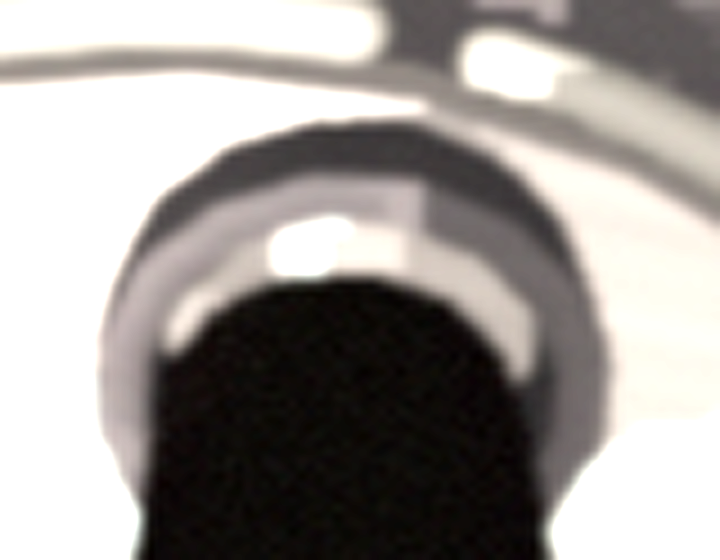

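drive_tool(steps=[[[0.1,0.05,0,0,0,0,0.75],[0.22,0.07,0,0,0,0,0.75],[0.22,0.07,0.1,0,0,0,0.75],[0.22,0.07,0.2,0,0,0,0.75]]])

```text
t: 15.18
tool_pos: [0.4724, 0.0664, 0.125]
tcp_rot: [-0.001, 1.0, -0.0, 0.0]
ft_force: [0.1, 0.3, 0.3]
opening: 0.0279
```

```bash
python3 v.py c19
python3 - <<'E'
from pk import *
w=snap('wrist');im=w['image'][165:235,285:365];cv2.imwrite('pics/c19b.png',np.clip(cv2.resize(im,None,fx=9,fy=8,interpolation=cv2.INTER_CUBIC).astype(float)*2,0,255).astype(np.uint8))
E
```

```text
[0.47228228 0.06638832 0.12488555] [-0.e+00 -6.e-04 -1.e+00] [-0.22 -0.04  0.49] [-0.8  -0.02  0.16] 15.275
```

View pics/c19b.png

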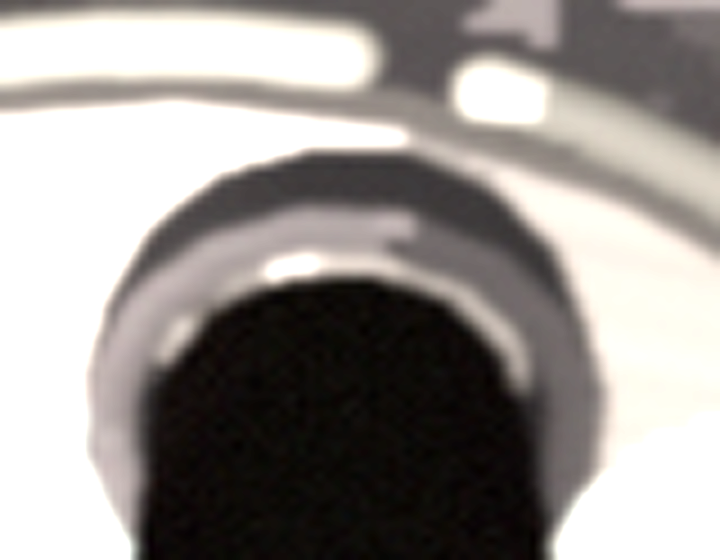

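View pics/c19.png

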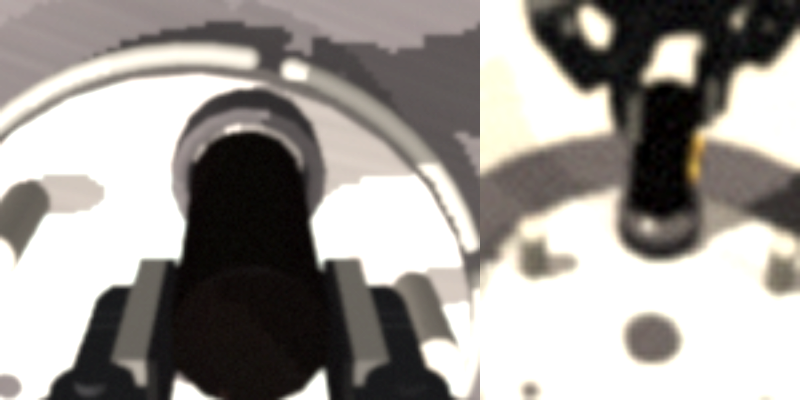

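drive_tool(steps=[[[0,0.03,0.15,0,0,0,0.75],[0,0.03,0.3,0,0,0,0.75],[0,0.03,0.4,0,0,0,0.75]]])

```text
t: 15.7
tool_pos: [0.4724, 0.0667, 0.1209]
tcp_rot: [-0.001, 1.0, -0.0, 0.0]
ft_force: [0.1, -0.1, 0.1]
opening: 0.0276
```

drive_tool(steps=[[[0,0,0.15,0,0,0,0.75],[0,0,0.3,0,0,0,0.75]]])

```text
t: 15.95
tool_pos: [0.4725, 0.0666, 0.1178]
tcp_rot: [-0.001, 1.0, -0.0, 0.0]
ft_force: [0.2, -1.0, 0.0]
opening: 0.0278
```

```bash
python3 v.py c20
```

```text
[0.47235018 0.06666732 0.11769294] [ 1.e-04 -6.e-04 -1.e+00] [-0.21 -0.07 -0.23] [-0.04 -0.14 -0.84] 16.05
```

View pics/c20.png

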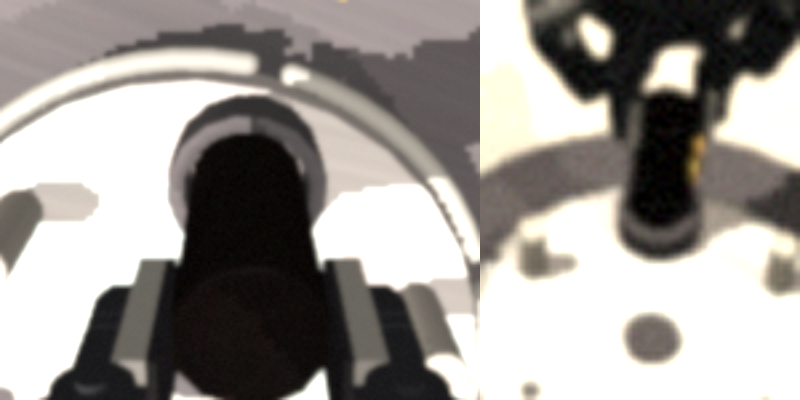

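The peg foot is inside the bore with no contact force. I'll continue down.

drive_tool(steps=[[[0,0,0.2,0,0,0,0.75],[0,0,0.4,0,0,0,0.75],[0,0,0.6,0,0,0,0.75]]])

```text
t: 16.42
tool_pos: [0.4724, 0.0666, 0.1116]
tcp_rot: [-0.001, 1.0, -0.0, 0.0]
ft_force: [1.0, -0.3, -0.5]
opening: 0.0275
```

drive_tool(steps=[[[0,0,0.2,0,0,0,0.75],[0,0,0.4,0,0,0,0.75]]])

```text
t: 16.68
tool_pos: [0.4725, 0.0666, 0.1075]
tcp_rot: [-0.001, 1.0, -0.0, 0.0]
ft_force: [1.4, -1.0, -0.0]
opening: 0.0278
```

drive_tool(steps=[[[0,0,0.2,0,0,0,0.75],[0,0,0.3,0,0,0,0.75]]])

```text
t: 16.92
tool_pos: [0.4725, 0.0666, 0.1044]
tcp_rot: [-0.001, 1.0, -0.0, 0.0]
ft_force: [0.4, -0.6, 0.1]
opening: 0.0279
```

```bash
python3 v.py c21
```

```text
[0.47243785 0.06662974 0.10435971] [ 3.e-04 -7.e-04 -1.e+00] [-0.21 -0.06 -1.56] [-0.01  0.09 -1.48] 17.025
```

View pics/c21.png

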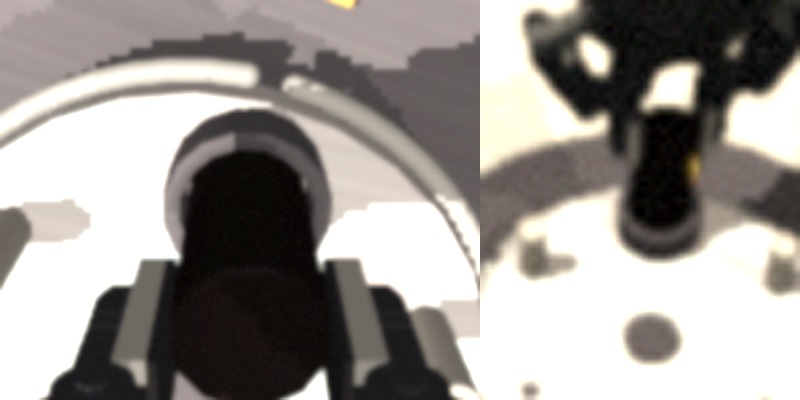

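drive_tool(steps=[[[0,0,0.15,0,0,0,0.75],[0,0,0.25,0,0,0,0.75]]])

```text
t: 17.27
tool_pos: [0.4725, 0.0666, 0.1018]
tcp_rot: [-0.001, 1.0, -0.0, 0.0]
ft_force: [2.2, -0.1, -0.2]
opening: 0.0275
```

drive_tool(steps=[[[0,0,0.08,0,0,0,0.75],[0,0,0.08,0,0,0,0.75]]])

```text
t: 17.52
tool_pos: [0.4725, 0.0666, 0.101]
tcp_rot: [-0.001, 1.0, -0.0, 0.0]
ft_force: [1.2, 0.1, -0.5]
opening: 0.0272
```

drive_tool(steps=[[[0,0,0,0,0,0,0.62],[0,0,0,0,0,0,0.55],[0,0,0,0,0,0,0.45],[0,0,0,0,0,0,0.4],[0,0,0,0,0,0,0.4]]])

```text
t: 18.15
tool_pos: [0.4725, 0.0666, 0.101]
tcp_rot: [-0.001, 1.0, -0.0, 0.0]
ft_force: [-0.0, -0.6, -0.1]
opening: 0.0513
```

```bash
python3 v.py c22
```

```text
[0.47248314 0.06659399 0.10098559] [ 4.e-04 -7.e-04 -1.e+00] [-0.2  -0.06 -1.9 ] [ 0.56  1.   -0.75] 18.25
```

View pics/c22.png

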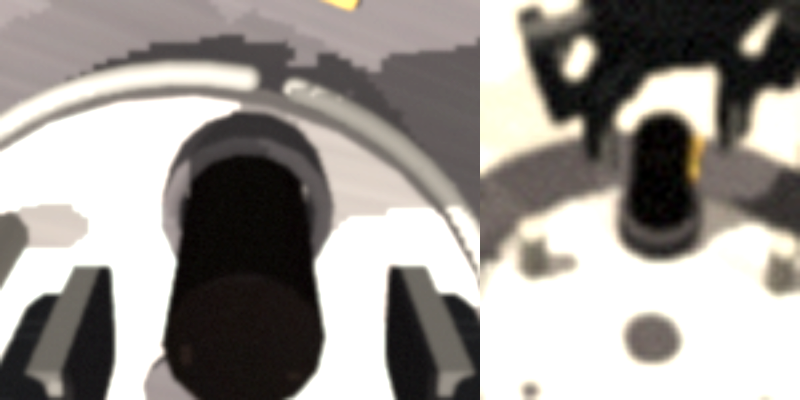

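The peg is standing in the pocket and the jaws are clear of it. Retreating upward.

drive_tool(steps=[[[0,0,-2,0,0,0,0.4],[0,0,-5,0,0,0,0.4],[0,0,-10,0,0,0,0.4],[-6,0,-14,0,0,0,0.4],[-12,0,-14,0,0,0,0.4]]])

```text
t: 18.88
tool_pos: [0.5897, 0.067, 0.2453]
tcp_rot: [-0.001, 1.0, -0.001, 0.004]
ft_force: [-0.2, -1.0, 0.2]
opening: 0.0514
```

Run:
```python
from pk import *
w=snap('wrist','w23.png');s=snap('scene');t=snap('top')
cv2.imwrite('pics/c23.png',cv2.resize(s['image'][150:275,270:395],None,fx=4,fy=4,interpolation=cv2.INTER_CUBIC))
print(pose()[0],proj(w,[[.4735,.0660,.12],[.4735,.066,.062]]))
for n,x,q in(('w',w,None),):
    pass
```

```text
[0.58825884 0.06670012 0.23913166] [[321.93109206  50.26517618]
 [322.2309358   58.50899371]]
```

View pics/w23.png

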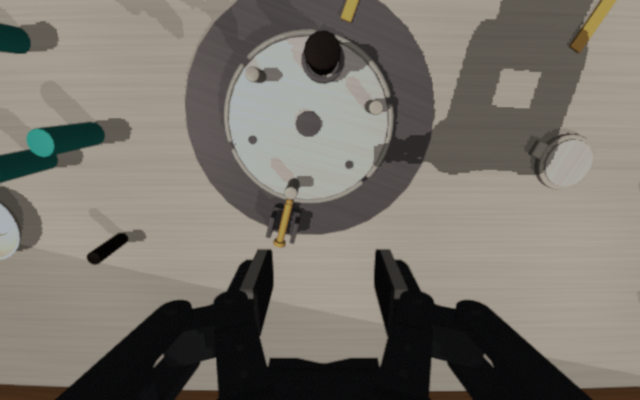

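View pics/c23.png

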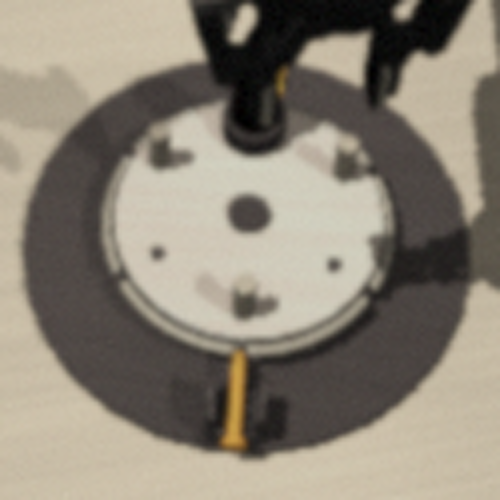

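The peg top is at wrist (323,47), against (322,50) predicted for a seated upright peg. The plunger sits where it was when clicked. Handing in.

drive_tool(steps=[[[-5,0,-2,0,0,0,0.4],[-5,0,-2,0,0,0,0.4],[-5,0,-2,0,0,0,0.4],[-5,0,-2,0,0,0,0.4]]])

```text
t: 19.52
tool_pos: [0.6371, 0.067, 0.259]
tcp_rot: [-0.001, 1.0, -0.0, -0.001]
ft_force: [0.3, 0.4, 0.3]
opening: 0.0513
```

Run:
```python
from pk import *
s=snap('scene');cv2.imwrite('pics/fin.png',cv2.resize(s['image'][150:275,270:395],None,fx=4,fy=4,interpolation=cv2.INTER_CUBIC))
print(((proj(s,[[.4735,.065,.12],[.4735,.065,.062],[.4735,.065,.04]])-[270,150])*4).round(0).tolist(), arm.observe()['t'])
```

```text
[[256.0, 57.0], [252.0, 109.0], [250.0, 127.0]] 19.575
```

View pics/fin.png

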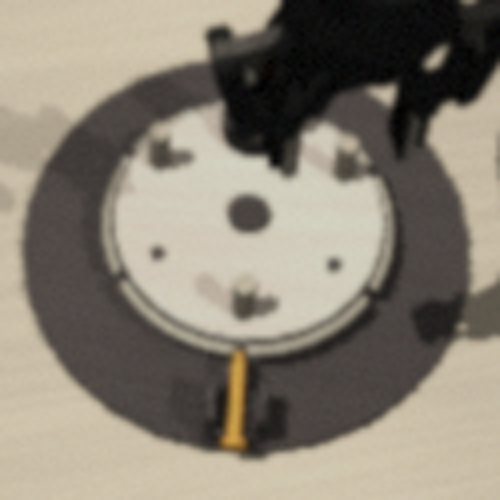

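```bash
python3 -c "
from h import *
print(arm.close_job())"
```

```text
the job is handed in; nothing more can be done
None
```

I pushed the table about 30° anticlockwise by one post with the shut fingers until it clicked. I then stood the thick ebony peg in the pocket, let go, backed away and handed the job in at about 19.6 s. Handing in gave no verdict.

**Click:** The wrist read about 3 to 4 N at most while pushing. It fell to about 0 as the table snapped ahead and the plunger dropped in. In the later pictures the plunger and rim had not moved from there.

**Peg:** It went in with no more than about 2 N at the wrist. By the tool height its foot was about 0.3 mm above the floor when I let go. The last wrist picture has its top at (323,47), against (322,50) predicted for a seated, upright peg.

**Checks that disagreed or were weak:**
- **First push:** It missed because the shut fingertips passed over the post with the TCP at 79 mm; 11 mm lower made contact.
- **Gripper opening:** It read 27.5 mm on the 30 mm peg.
- **Pocket position:** The cameras disagreed by up to about 4 mm, so I centred the peg by its gap to the rim in the wrist picture.
- **Last scene picture:** The gripper hid the peg, so it only confirmed the plunger.
- **Bystanders:** I did not re-measure the other things on the cart. I saw no sign of touching any of them.

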